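# Clamp up the blanks and set the lot number on a marking jig

### The job

Get the marking jig ready for lot 3-1-4: lay every small squared steel block flat in its channel, side by side, long sides against one another; slide the carriage along until the row is squeezed tight against the fence, back it off again by about 3 mm, and turn the clamp knob clockwise until it is fully tight. Roll the three thumbwheels of the number head, left to right, to 3, 1 and 4, let go, and leave the bigger block and the other things where they are.

Things in the scene. Friction and masses are not known exactly. Their poses are not given: they have to be found in the camera images.
- jig: fixed dark steel base plate 225 x 270 mm, 12 mm thick, yaw within 0.2 rad. Origin on the worktop; own x away from the robot, y left, z up. Channel along y at x = -45 mm: floor 12 mm above the worktop, between two guide strips 50 mm apart and 5 mm higher than the floor. At x = +90 mm three thumbwheels on one axle along y; at x = +42 mm a grey reading bar, top 48 mm up, a nib before each wheel
- fence: fixed steel end stop of the channel at its +y (left) end, 70 mm across, its top 43 mm above the worktop. Origin at the foot of its inner face
- fence_face (a point): point on the fence's inner face in the middle of the channel, 22.5 mm above the worktop; axes as the jig's. Blocks lie on its -y side: centres 15, 45, 75 and 105 mm from it when pushed together. A block held by its two ends can be lowered in with the fingertips 6 to 8 mm above the channel floor, over the strips
- carriage: sliding grey block 74 mm across the channel, 46 mm long, top 43.5 mm above the worktop, with a steel jaw 48 mm wide in front. Origin at the jaw's pressing face, on the channel floor; axes as the jig's. Slides along y; starts at the right end, its jaw 147 to 165 mm from the fence; can come within 53 mm of it. 2.5 N of friction, up to 2 N more for each block pushed; slide it by the clamp knob
- jaw_face (a point): middle of the jaw's pressing face (looks to the jig's +y), 10 mm above the channel floor; axes as the jig's
- clamp (a joint): angle in rad of the quarter-turn clamp knob on the carriage: 0 loose (its bar lies across the channel, along the jig's x), grows clockwise seen from above; tight from 1.15, stop at 1.45; starts at 0 to 0.25. Turns against about 0.06 N m. It does not stiffen the carriage here: do not knock that afterwards
- clamp_grip (a point): grip point of the clamp knob, on its axis, 69.5 mm above the worktop and 27 mm behind the jaw face. The black bar grip is 44 mm long, 12 mm thick and 26 mm high (54.5 to 80.5 mm above the worktop); x is along the bar, y across it
- wheel_a (a joint): angle in rad of the LEFT thumbwheel: upright grey disc, radius 32 mm, 16 mm thick, turning either way without stops or clicks against 0.04 N m. Ten positions 0.6283 apart: nine dark grooves in the rim and, at zero, a steel rib with a steel strip on each flat side. Reads 0 (joint 0) with the rib at the nib, facing the robot
- wheel_b (a joint): angle of the MIDDLE thumbwheel, as wheel_a. Every step that rolls the rib from the nib up over the top and away from the robot adds one: digit d is joint d x 0.6283, give or take whole turns. Set right within 0.15 rad
- wheel_c (a joint): angle of the RIGHT thumbwheel, as wheel_a. Way to roll a wheel: grip its flat sides from above, fingertips at most 18 mm inside the rim, carry it round an arc about its hub, tilting the tool with it, then let go and take a fresh hold
- hub_a (a point): centre of the left wheel, 56 mm above the worktop (rim top at 88 mm); axes as the jig's. Wheels stand 58 mm apart centre to centre, 42 mm clear between them; axle radius 4 mm, hub radius 10 mm; 64 mm high axle posts stand 49 mm outside the outer wheels' centres (10 mm thick)
- hub_b (a point): centre of the middle wheel
- hub_c (a point): centre of the right wheel
- block_1: small squared steel block, 30 x 45 x 20 mm (x, y, z), 0.2 kg, one of two to four alike (absent ones give None); origin in the middle of its underside. In the channel its 45 mm lies across the channel (along the jig's x) and its 30 mm along the row
- block_2: small squared steel block, 30 x 45 x 20 mm (x, y, z), 0.2 kg, one of two to four alike (absent ones give None); origin in the middle of its underside. In the channel its 45 mm lies across the channel (along the jig's x) and its 30 mm along the row
- block_3: small squared steel block, 30 x 45 x 20 mm (x, y, z), 0.2 kg, one of two to four alike (absent ones give None); origin in the middle of its underside. In the channel its 45 mm lies across the channel (along the jig's x) and its 30 mm along the row
- block_4: small squared steel block, 30 x 45 x 20 mm (x, y, z), 0.2 kg, one of two to four alike (absent ones give None); origin in the middle of its underside. In the channel its 45 mm lies across the channel (along the jig's x) and its 30 mm along the row
- big_block: bigger squared steel block, 40 x 50 x 30 mm, not part of this job: leave it
- bush: brass flanged bush, 38 mm across, 34 mm high, standing on its flange: leave it
- tape: yellow tape measure, 62 x 73 x 31 mm, the one left of the jig: leave it
Not all that is in view belongs to the job. Leave any green or red look-alike of the block_4 alone.

How it is judged:
By the outcome, as a careful person would: the job done as asked, in the order asked, and still so for the second after the job is handed in, with the robot touching nothing.
Of block_1, block_2, block_3, block_4 only 2 to 4 are there at a start; the rules pass over those that are not, and their reading is None.
At some moment in a run one of block_1, block_2, block_3, block_4 may be knocked a few centimetres aside while the robot is not near it.
Once in a run the grip may slacken for a moment while it holds something.
It also fails if it takes over 210 s, if anything falls off the work surface, if the arm or the gripper's body presses on something with over 40 N, if the wrist force passes 120 N, or if a joint passes its speed limit or range.

### The arm

A 6-joint arm with a two-finger parallel gripper is mounted at the origin on a cart in front of the work surface, level with it; the furniture and walls round the work are solid. World frame = base frame: x ahead of the robot, y to its left, z up, the work surface at z = 0. Lengths are in m, angles in degrees, forces in N, time in s.
With the tool pointing down it reaches from about 0.4 to 0.825 m from the base axis. Payload 7 kg.
Tool frame: the origin (TCP) lies midway between the tips of the shut fingers; the grasp point (between the pads) lies 19 mm behind it; z points along the fingers, y is the line along which they close (so a half turn about z gives the same grasp; the last joint's range is limited). The gripper opens to 88 mm and grips with 3 to 60 N. Pads are 19 mm wide; open, the fingers measure 130 mm over their backs; the gripper's body (78 mm by 193 mm) begins 47 mm behind the grasp point.
Start: joints at [-50.873, 20.546, 0.682, 0, -70.136, -16.507], TCP at [0.26, -0.623, 0.227] pointing down, gripper open.
Joint ranges: [-176.03, 176.03], [-82.01, 121.73], [-58.28, 71.71], [-173.87, 95.51], [-174.79, -0.11], [-173.66, 173.66]. Speed limits (degrees/s): [136.94, 136.94, 172.46, 180, 180, 180].

### API

Orientations are given as [roll, pitch, yaw] about the fixed x, y, z axes, in that order (R = Rz(yaw) Ry(pitch) Rx(roll)).
In Python, from plant import r gives the robot as it stands.
- The arm moves only by the tool carry_out, never from a script. Its argument "deltas" is a list of rows, each a list of 3 entries, a list of its own where there are three numbers: the opening, from 0 (shut) to 1 (fully open), then the shift along the tool's x, y, z in mm, then the turn, a rotation vector about the tool's x, y, z in rad. In form: [[gripper, [tx, ty, tz], [rx, ry, rz]], ...]. A call has 1 to 12 rows; each row is the pose to reach, as a shift and turn from the pose commanded when the call began, along the tool's axes at that moment; what a row does not reach only later rows make up. A row lasts 1/10 s, in which the tool goes at most 50 mm and 8.59 degrees, less where a joint would pass 70% of its speed; a pose out of reach is approached as far as the arm can. A call with a gripper value outside its range is refused whole. The fingers move at their own pace and stop on an object; "squeeze" is the grip in N (left out, the last holds). Time passes only in rows, so rows that repeat a pose let the fingers close. It gives the time, the measured TCP pose, the force, the opening and the grip force at its end, in the units of the state.
- r.get_state(): the state, without advancing time (a new reading comes with each control period).
- r.capture(name): name is "scene" or "side" or "wrist"; returns (picture, depth): 400x640x3 uint8, red, green, blue; 400x640 float32, m along the optical axis (not along the pixel's ray), 0 where there is no reading.
- r.get_calibration(name): a dict with "fov_y" (degrees; the focal length in pixels is half the picture's height over the tangent of half this angle, whatever the lens; pixels are square), "cx", "cy" (the principal point, pixels), "view" (4x4, takes a point from world to camera coordinates). Camera axes: x right, y down, z forward; pixel columns grow to the right and rows downward; lengths in m; the calibration is good to about 2 mm. A picture is of the moment at which its call begins: read the wrist's pose just before it. get_calibration takes no time and is no camera call; for the wrist camera it gives the pose at the moment of the call.
- r.close_job(): hands the job in; it is judged then, once.
The state is a dict: "time_s": time; "joints": joint angles; "qd": joint speeds; "joint_torque": joint torques, N m; "tcp_pos": TCP position; "eef_rot": TCP orientation; "contact_force": force on the tool from outside, world axes, zero at the start; "moment": the same for the moment, N m; "gripper_width": finger opening in m; "gripper_force": force on a finger pad.
Only numpy, scipy, OpenCV 4.12 (cv2) and the standard library are available. Lean on these libraries where they do the work, as an engineer would, in place of code of your own. Each camera call takes 0.05 s, during which the arm holds its last target. There are 200 camera calls.

## Working session

There is one attempt and no reset: what is moved stays moved. The work goes in short steps, Python scripts to look and compute and a tool call to move; the robot and the scene stay as the last step left them, time stands still between calls to the robot, and variables do not carry over. Pictures are saved under pics/ and viewed, at most 14 in all, crops included, and the job is handed in when it is done.

Besides the shell and the picture viewer there is one more tool, called as a command line: name --argument value ..., lists and objects as JSON in quotes. carry_out: Moves the arm, as the interface text tells. Its arguments: {"type":"object","properties":{"deltas":{"type":"array"},"squeeze":{"type":"number"}},"required":["deltas"]}

```bash
ls; mkdir -p pics; python3 - <<'E'
from plant import r
import cv2,numpy as np
s=r.get_state();print(s)
for n in ["scene","side"]:
    c=r.get_calibration(n);print(n,c)
    p,d=r.capture(n);np.savez(f"pics/{n}0.npz",p=p,d=d,K=np.array([c["fov_y"],c["cx"],c["cy"]]),V=c["view"])
    cv2.imwrite(f"pics/{n}0.png",cv2.cvtColor(p,cv2.COLOR_RGB2BGR))
E
```

```text
pics
{'time_s': 0.0, 'joints': array([-5.08732574e+01,  2.05919638e+01,  6.32646789e-01, -1.88803356e-02,
       -7.01357453e+01, -1.65060075e+01]), 'qd': array([ 0.02523862, -0.10529081, -0.0025459 ,  0.0742545 ,  0.11474212,
        0.07671965]), 'joint_torque': array([ 4.46336317e-04, -5.82717705e+01,  2.93055207e+01,  6.99754760e+00,
        6.86664323e-03, -1.55706061e-04]), 'tcp_pos': array([ 0.25939021, -0.62263338,  0.22561206]), 'eef_rot': array([ 1.79903812e+02, -9.99400444e-03, -1.57385687e+02]), 'contact_force': array([ 0.15489206,  0.27874465, -0.09542642]), 'moment': array([-0.0234231 , -0.01461635, -0.00816327]), 'gripper_force': 0.0, 'gripper_width': 0.08755467090606792}
scene {'fov_y': 42.63192716952833, 'cx': 315.59860580378717, 'cy': 197.4105917203564, 'view': array([[ 0.49176169, -0.87050237,  0.01990124, -0.33462433],
       [-0.61151888, -0.3615475 , -0.70379547,  0.37390131],
       [ 0.61985087,  0.33392967, -0.71012384,  1.39883846],
       [ 0.        ,  0.        ,  0.        ,  1.        ]])}
side {'fov_y': 48.13021169691284, 'cx': 327.0561848234528, 'cy': 196.86660992550858, 'view': array([[ 0.95466704, -0.29720689, -0.01670049, -0.52735312],
       [-0.12484588, -0.34882862, -0.92883373,  0.11263101],
       [ 0.27023018,  0.88881193, -0.37012024,  1.28624753],
       [ 0.        ,  0.        ,  0.        ,  1.        ]])}
```

View pics/scene0.png

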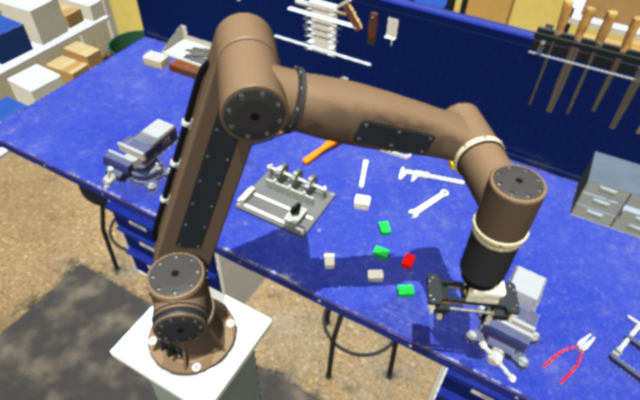

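View pics/side0.png

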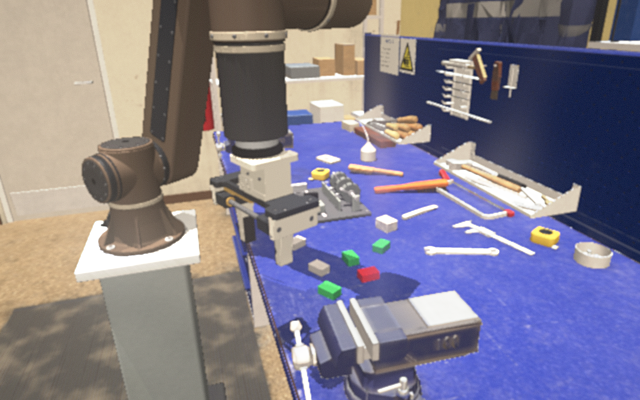

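The scene view shows grey blocks at (329,261) and (375,275), and a larger one at (362,201), which is probably the big block. The greens are at (385,228), (381,252) and (405,290), and red is at (408,260). The jig is around (287,198). The arm hides part of the table.

```bash
cat > h.py <<'E'
from plant import r
import cv2,numpy as np
from scipy.spatial.transform import Rotation as Ro
def shot(n,f=None):
    c=r.get_calibration(n);p,d=r.capture(n)
    if f: cv2.imwrite(f"pics/{f}.png",cv2.cvtColor(p,cv2.COLOR_RGB2BGR)); np.savez(f"pics/{f}.npz",p=p,d=d,K=np.array([c["fov_y"],c["cx"],c["cy"]]),V=c["view"])
    return p,d,np.array([c["fov_y"],c["cx"],c["cy"]]),np.array(c["view"])
def load(f):
    z=np.load(f"pics/{f}.npz");return z["p"],z["d"],z["K"],z["V"]
def cloud(d,K,V):
    f=200/np.tan(np.radians(K[0]/2));v,u=np.mgrid[:400,:640]
    P=np.stack([(u-K[1])/f*d,(v-K[2])/f*d,d],-1)
    W=(P-V[:3,3])@V[:3,:3]; W[d==0]=np.nan
    return W
def ray(u,v,z,K,V):
    f=200/np.tan(np.radians(K[0]/2));D=np.array([(u-K[1])/f,(v-K[2])/f,1])@V[:3,:3];C=-V[:3,3]@V[:3,:3]
    return C+D*(z-C[2])/D[2]
def proj(X,K,V):
    f=200/np.tan(np.radians(K[0]/2));P=np.asarray(X)@V[:3,:3].T+V[:3,3]
    return np.stack([P[...,0]/P[...,2]*f+K[1],P[...,1]/P[...,2]*f+K[2]],-1)
def go(pos,R=None,yaw=None):
    """tool-frame shift mm and rotvec from the measured pose; yaw: tool pointing down, R=Rz(yaw)Rx(180)"""
    s=r.get_state();R0=Ro.from_euler('xyz',s["eef_rot"],degrees=True)
    if yaw is not None: R=Ro.from_euler('xyz',[180,0,yaw],degrees=True)
    if R is None:R=R0
    print("shift",np.round(R0.inv().apply(np.array(pos)-s["tcp_pos"])*1000,1),"rot",np.round((R0.inv()*R).as_rotvec(),4))
def down(yaw): return Ro.from_euler('xyz',[180,0,yaw],degrees=True)
E
python3 - <<'E'
from h import *
p,d,K,V=load("scene0")
W=cloud(d,K,V)
for n,(u,v) in dict(g1=(329,259),g2=(375,274),big=(362,200),jigknob=(296,212),jl=(240,200),jr=(332,198),jn=(303,232),jf=(275,166)).items(): print(n,np.round(W[v,u],3))
c=r.get_calibration("wrist");V=c["view"];s=r.get_state()
R0=Ro.from_euler('xyz',s["eef_rot"],degrees=True)
C=-V[:3,3]@V[:3,:3];print(c["fov_y"],"cam in tool",R0.inv().apply(C-s["tcp_pos"]),"cam z in tool",R0.inv().apply(V[2,:3]),"cam x in tool",R0.inv().apply(V[0,:3]))
go([0.47,-0.15,0.40],yaw=-180)
E
```

```text
g1 [ 0.4   -0.205  0.022]
g2 [ 0.424 -0.349  0.016]
big [ 0.666 -0.187  0.036]
jigknob [ 0.487 -0.036  0.06 ]
jl [0.46  0.167 0.034]
jr [ 0.649 -0.083  0.007]
jn [ 0.457 -0.079  0.018]
jf [ 0.699  0.183 -0.004]
63.799846949773524 cam in tool [ 0.06897431  0.00050713 -0.15838147] cam z in tool [-2.58009078e-01 -6.27820587e-05  9.66142490e-01] cam x in tool [-2.25332432e-04  9.99999975e-01  4.80699696e-06]
shift [-376.1  355.7 -173.8] rot [ 0.0014 -0.0004  0.3947]
```

carry_out --deltas '[[0.9,[-423,390,-174],[0,0,0.395]],[0.9,[-423,390,-174],[0,0,0.395]],[0.9,[-423,390,-174],[0,0,0.395]],[0.9,[-423,390,-174],[0,0,0.395]],[0.9,[-423,390,-174],[0,0,0.395]],[0.9,[-423,390,-174],[0,0,0.395]],[0.9,[-423,390,-174],[0,0,0.395]],[0.9,[-423,390,-174],[0,0,0.395]],[0.9,[-423,390,-174],[0,0,0.395]],[0.9,[-423,390,-174],[0,0,0.395]],[0.9,[-423,390,-174],[0,0,0.395]],[0.9,[-423,390,-174],[0,0,0.395]]]'

```text
time_s: 1.3
tcp_pos: [0.4993, -0.1003, 0.4006]
eef_rot: [180.0, 0.0, -180.0]
contact_force: [0.8, -0.9, 0.7]
gripper_width: 0.0788
gripper_force: 0.0
```

carry_out --deltas '[[0.9,[0,0,0],[0,0,0]],[0.9,[0,0,0],[0,0,0]],[0.9,[0,0,0],[0,0,0]]]'

```text
time_s: 1.6
tcp_pos: [0.4987, -0.1027, 0.3994]
eef_rot: [-180.0, -0.1, 180.0]
contact_force: [-0.2, 0.8, -0.6]
gripper_width: 0.0784
gripper_force: 0.0
```

```bash
python3 - <<'E'
from h import *
s=r.get_state();print(s["time_s"],s["tcp_pos"],s["eef_rot"],s["qd"].round(1))
shot("wrist","w1")
E
```

```text
1.6 [ 0.49865742 -0.10266034  0.3993651 ] [-1.79994690e+02 -6.17971648e-02  1.79982124e+02] [-1.1 -0.3 -0.2 -0.   0.1 -0.1]
```

View pics/w1.png

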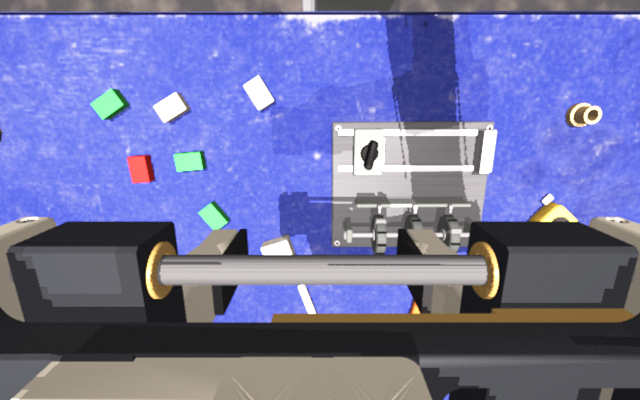

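The wrist view shows block candidates at (170,107) and (259,93). The one at (277,248) is probably big_block. Greens are at (108,103), (189,161) and (213,215), and red is at (140,169). In the jig, the knob is at (370,154), the fence at (487,150) and the wheels at (380,235), (415,225) and (450,232). The bush is at (585,115).

```bash
cat >> h.py <<'E'
def rects(W,p,lo,hi,minpx=60,box=(0.25,0.8,-0.6,0.45)):
    m=(W[...,2]>lo)&(W[...,2]<hi)&(W[...,0]>box[0])&(W[...,0]<box[1])&(W[...,1]>box[2])&(W[...,1]<box[3])
    n,l,st,ce=cv2.connectedComponentsWithStats(m.astype(np.uint8),connectivity=4);out=[]
    for i in range(1,n):
        if st[i,4]<minpx: continue
        q=W[l==i]; zt=np.median(q[:,2]); q=q[abs(q[:,2]-zt)<.006]
        (cx,cy),(w,h),a=cv2.minAreaRect((q[:,:2]*1000).astype(np.float32))
        out.append((ce[i].round(),p[l==i].mean(0).round(),zt,cx,cy,w,h,a))
        print("px",ce[i].round(),"n",st[i,4],"rgb",p[l==i].mean(0).round(),"z %.4f c(%.1f,%.1f) %.1fx%.1f ang %.1f"%(zt,cx,cy,w,h,a))
    return out
E
python3 - <<'E'
from h import *
p,d,K,V=load("w1");W=cloud(d,K,V)
print("table z",np.nanmedian(W[60:200,280:320,2]))
rects(W,p,.012,.05)
# zoom crop
c=cv2.imread("pics/w1.png")[70:260,130:520];cv2.imwrite("pics/w1c.png",cv2.resize(c,None,fx=2,fy=2,interpolation=cv2.INTER_CUBIC))
# heights profile in jig
for nm,lo,hi in [("carr/fence top",.038,.05),("knob",.07,.09),("plate",.008,.0145),("strips",.0145,.021)]:
    print(nm);rects(W,p,lo,hi,40,(0.4,.75,-.1,.25))
E
```

```text
table z 0.0003759141494782548
px [259.  93.] n 575 rgb [252. 252. 252.] z 0.0203 c(402.5,-203.5) 45.0x30.2 ang 30.9
px [108. 104.] n 624 rgb [137. 231. 166.] z 0.0203 c(419.4,-447.8) 30.7x45.9 ang 32.5
px [171. 107.] n 592 rgb [243. 242. 241.] z 0.0202 c(424.5,-347.8) 30.4x45.2 ang 29.2
px [587. 115.] n 500 rgb [189. 174. 148.] z 0.0268 c(435.9,325.3) 26.7x29.0 ang 26.3
px [411. 171.] n 10757 rgb [183. 179. 179.] z 0.0135 c(544.9,49.0) 194.2x267.8 ang 0.0
px [189. 161.] n 510 rgb [155. 244. 186.] z 0.0203 c(512.6,-327.3) 30.1x45.5 ang 5.2
px [140. 169.] n 528 rgb [240.  98.  97.] z 0.0202 c(526.1,-413.3) 45.3x31.1 ang 4.6
px [213. 217.] n 448 rgb [150. 241. 180.] z 0.0202 c(611.3,-294.5) 44.8x30.8 ang 37.7
px [555. 214.] n 536 rgb [221. 209. 142.] z 0.0291 c(601.4,309.1) 29.2x65.8 ang 0.5
px [426. 216.] n 76 rgb [121. 118. 119.] z 0.0129 c(610.6,81.8) 17.4x29.6 ang 57.3
px [436. 222.] n 201 rgb [90. 87. 88.] z 0.0134 c(618.1,99.7) 21.5x38.9 ang 71.0
px [278. 247.] n 435 rgb [236. 233. 231.] z 0.0299 c(670.4,-183.7) 27.9x49.9 ang 17.3
px [340. 242.] n 82 rgb [155. 149. 151.] z 0.0132 
[... 952 characters left out ...]
.2x16.6 ang 0.9
plate
px [399. 186.] n 9033 rgb [160. 155. 157.] z 0.0123 c(558.8,49.4) 222.4x269.7 ang 0.0
px [430. 150.] n 2656 rgb [160. 155. 156.] z 0.0123 c(495.2,78.6) 154.3x49.4 ang 90.0
px [464. 241.] n 75 rgb [121. 117. 121.] z 0.0122 c(660.4,157.4) 19.5x14.8 ang 2.9
px [392. 242.] n 96 rgb [123. 118. 121.] z 0.0124 c(661.4,25.5) 16.9x18.9 ang 2.2
strips
px [344. 132.] n 115 rgb [252. 252. 252.] z 0.0170 c(462.0,-64.8) 29.6x14.6 ang 85.6
px [431. 150.] n 1169 rgb [241. 239. 239.] z 0.0173 c(495.8,78.0) 70.9x156.2 ang 0.0
px [345. 168.] n 90 rgb [255. 255. 255.] z 0.0172 c(524.9,-63.1) 9.2x23.9 ang 0.1
px [408. 199.] n 109 rgb [105. 104. 100.] z 0.0172 c(578.5,48.7) 2.2x186.9 ang 0.4
```

View pics/w1c.png

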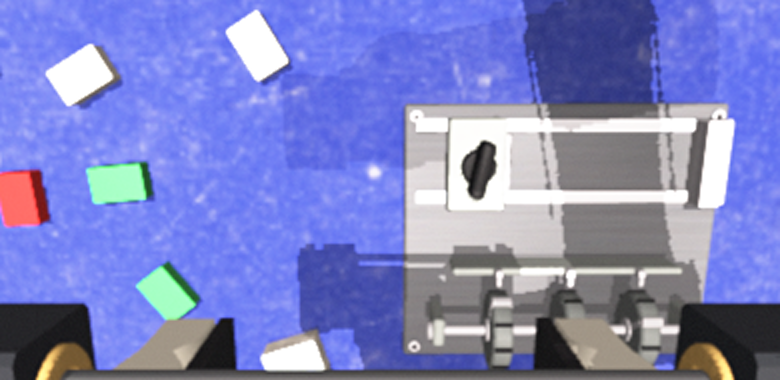

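The crop confirms two neutral steel blocks, whose tops measure 45x30 mm at z 20 mm. The big one is about 30 mm high, and the coloured look-alikes are clearly green or red. I'll check the area hidden from the wrist camera next, and compute the grasp.

```bash
python3 - <<'E'
from h import *
for n in("scene","side"):
    p,d,K,V=shot(n,n+"1");W=cloud(d,K,V);print(n)
    for o in [0]: rects(W,p,.013,.045,25,(0.3,.95,-.75,.65))
go([0.4245,-0.3478,0.06],yaw=-150.8)
E
```

```text
scene
px [240. 113.] n 104 rgb [197. 192. 180.] z 0.0298 c(865.3,454.4) 29.4x64.3 ang 36.8
px [266. 134.] n 279 rgb [238. 218. 150.] z 0.0229 c(824.0,287.7) 46.8x181.8 ang 55.8
px [324. 148.] n 300 rgb [237. 165.  59.] z 0.0247 c(852.2,68.2) 38.6x201.4 ang 72.2
px [234. 161.] n 214 rgb [227. 219.  73.] z 0.0288 c(621.5,308.4) 64.9x57.0 ang 45.7
px [152. 174.] n 205 rgb [ 86.  87. 110.] z 0.0288 c(416.3,507.4) 35.3x89.6 ang 77.6
px [169. 170.] n 26 rgb [190. 196. 201.] z 0.0194 c(463.7,480.2) 19.0x17.4 ang 26.5
px [270. 174.] n 48 rgb [93. 97. 95.] z 0.0224 c(628.6,159.6) 34.2x19.0 ang 24.1
px [284. 178.] n 25 rgb [72. 76. 73.] z 0.0326 c(628.2,100.1) 36.0x2.4 ang 0.7
px [290. 193.] n 318 rgb [114. 120. 110.] z 0.0297 c(578.3,46.4) 189.4x15.8 ang 88.9
px [151. 185.] n 37 rgb [175. 182. 190.] z 0.0171 c(376.5,490.2) 33.3x23.0 ang 73.8
px [198. 190.] n 74 rgb [201. 175. 125.] z 0.0288 c(433.9,322.9) 32.0x25.8 ang 49.0
px [271. 209.] n 760 rgb [183. 185. 181.] z 0.0197 c(490.0,55.6) 260.2x116.5 ang 83.8
px [311. 191.] n 30 rgb [74. 77. 74.] z 0.0311 c(619.9,-14.9) 10.1x35.7 ang 71.6
px [
[... 1586 characters left out ...]
(676.4,-185.1) 45.2x54.1 ang 16.3
px [296. 241.] n 138 rgb [229. 223. 217.] z 0.0210 c(401.6,-206.1) 47.7x30.7 ang 33.4
px [381. 244.] n 140 rgb [108. 197. 142.] z 0.0212 c(609.4,-298.2) 49.9x33.6 ang 33.1
px [350. 256.] n 156 rgb [ 99. 210. 129.] z 0.0211 c(510.6,-330.2) 29.9x50.2 ang 6.9
px [319. 265.] n 183 rgb [232. 227. 222.] z 0.0210 c(423.5,-350.4) 32.0x48.6 ang 29.1
px [368. 272.] n 191 rgb [238.  87. 107.] z 0.0210 c(524.2,-415.4) 44.8x34.0 ang 4.2
px [330. 288.] n 227 rgb [ 98. 208. 127.] z 0.0212 c(418.4,-451.4) 32.9x46.6 ang 30.2
px [352. 381.] n 237 rgb [104. 101. 116.] z 0.0321 c(365.6,-736.5) 7.6x28.0 ang 12.3
shift [  73.5 -244.5  339.7] rot [ 0.000e+00 -5.000e-04 -5.115e-01]
```

Only two steel blocks are present: A at (402,-203), long axis 31°, and B at (424,-348), long axis 119°. I'm going above B now.

carry_out --deltas '[[0.9,[73.5,-244.5,280],[0,0,-0.5115]],[0.9,[73.5,-244.5,280],[0,0,-0.5115]],[0.9,[73.5,-244.5,280],[0,0,-0.5115]],[0.9,[73.5,-244.5,280],[0,0,-0.5115]],[0.9,[73.5,-244.5,280],[0,0,-0.5115]],[0.9,[73.5,-244.5,280],[0,0,-0.5115]],[0.9,[73.5,-244.5,280],[0,0,-0.5115]],[0.9,[73.5,-244.5,280],[0,0,-0.5115]],[0.9,[73.5,-244.5,280],[0,0,-0.5115]],[0.9,[73.5,-244.5,280],[0,0,-0.5115]],[0.9,[73.5,-244.5,280],[0,0,-0.5115]]]'

```text
time_s: 2.85
tcp_pos: [0.4261, -0.3471, 0.121]
eef_rot: [-179.9, 0.1, -150.7]
contact_force: [0.4, -0.5, -0.3]
gripper_width: 0.0788
gripper_force: 0.0
```

```bash
python3 - <<'E'
from h import *
s=r.get_state();print(s["tcp_pos"],s["eef_rot"],s["joints"].round(1))
p,d,K,V=shot("wrist","w2");W=cloud(d,K,V);rects(W,p,.012,.03,box=(.3,.6,-.45,-.1))
go([0.4245,-0.3478,0.007],yaw=-150.8)
E
```

```text
[ 0.42609365 -0.34706865  0.12099979] [-1.79918465e+02  5.53320076e-02 -1.50723795e+02] [-18.7  14.2 -23.5   0.  -52.3 -42. ]
px [228. 128.] n 1245 rgb [165. 242. 194.] z 0.0202 c(415.5,-443.4) 30.0x32.6 ang 31.3
px [321. 192.] n 1940 rgb [250. 249. 248.] z 0.0203 c(424.3,-348.5) 30.4x44.9 ang 29.6
px [463. 238.] n 339 rgb [210. 205. 201.] z 0.0196 c(401.0,-219.2) 28.6x8.5 ang 24.7
px [196. 238.] n 415 rgb [236.  85.  82.] z 0.0200 c(517.5,-422.0) 29.0x15.4 ang 2.2
px [296. 293.] n 788 rgb [102. 225. 128.] z 0.0202 c(514.2,-327.8) 26.1x44.8 ang 4.9
shift [  2.3   0.3 114.2] rot [-0.0018  0.0014  0.002 ]
```

carry_out --deltas '[[0.9,[2.3,-0.3,50],[0,0,0]],[0.9,[2.3,-0.3,95],[0,0,0]],[0.9,[2.3,-0.3,114],[0,0,0]],[0.9,[2.3,-0.3,114],[0,0,0]],[0.9,[2.3,-0.3,114],[0,0,0]],[0.4,[2.3,-0.3,114],[0,0,0]],[0.4,[2.3,-0.3,114],[0,0,0]],[0.4,[2.3,-0.3,114],[0,0,0]],[0.4,[2.3,-0.3,114],[0,0,0]],[0.4,[2.3,-0.3,114],[0,0,0]]]' --squeeze 40

```text
time_s: 3.9
tcp_pos: [0.4241, -0.3484, 0.0064]
eef_rot: [-180.0, 0.0, -150.7]
contact_force: [-1.1, 2.1, 4.8]
gripper_width: 0.0445
gripper_force: 39.7
```

```bash
python3 - <<'E'
from h import *
s=r.get_state();print(s["tcp_pos"],s["eef_rot"],s["gripper_width"],s["gripper_force"])
go([0.4245,-0.3478,0.08],yaw=-150.8)
go([0.4945,0.136,0.08],yaw=-90)
E
```

```text
[ 0.42405864 -0.34837715  0.00638556] [-1.79955069e+02  3.24338549e-02 -1.50704613e+02] 0.044493307408903136 39.74839925765991
shift [ -0.7   0.2 -73.6] rot [-0.0008  0.0006  0.0017]
shift [-298.5  387.9  -73.7] rot [-1.0000e-03  1.0000e-04 -1.0595e+00]
```

carry_out --deltas '[[0.4,[0,0,-45],[0,0,0]],[0.4,[0,0,-90],[0,0,0]],[0.4,[-298,388,-124],[0,0,-1.06]],[0.4,[-298,388,-124],[0,0,-1.06]],[0.4,[-298,388,-124],[0,0,-1.06]],[0.4,[-298,388,-124],[0,0,-1.06]],[0.4,[-298,388,-124],[0,0,-1.06]],[0.4,[-298,388,-124],[0,0,-1.06]],[0.4,[-298,388,-124],[0,0,-1.06]],[0.4,[-298,388,-124],[0,0,-1.06]],[0.4,[-298,388,-124],[0,0,-1.06]],[0.4,[-298,388,-124],[0,0,-1.06]]]'

```text
time_s: 5.1
tcp_pos: [0.4936, 0.1386, 0.1301]
eef_rot: [-180.0, 0.0, -89.9]
contact_force: [0.8, -1.2, -2.2]
gripper_width: 0.0446
gripper_force: 40.0
```

carry_out --deltas '[[0.4,[0,0,0],[0,0,0]],[0.4,[0,0,0],[0,0,0]],[0.4,[0,0,0],[0,0,0]]]'

```text
time_s: 5.4
tcp_pos: [0.4931, 0.1352, 0.1294]
eef_rot: [179.9, -0.0, -90.0]
contact_force: [-0.9, 0.1, -2.7]
gripper_width: 0.0446
gripper_force: 40.0
```

```bash
python3 - <<'E'
from h import *
s=r.get_state();print(s["tcp_pos"],s["eef_rot"],s["gripper_width"],s["gripper_force"])
p,d,K,V=shot("wrist","w3");W=cloud(d,K,V);
print("strips");rects(W,p,.0145,.021,40,(0.43,.56,-.1,.2))
print("floor");rects(W,p,.008,.0145,40,(0.46,.53,-.1,.2))
print("tops");rects(W,p,.036,.05,40,(0.4,.75,-.1,.25))
print("knob");rects(W,p,.072,.09,40,(0.4,.55,-.1,.25))
go([0.4945,0.136,0.08],yaw=-90)
E
```

```text
[0.49308197 0.13521089 0.12944101] [ 1.79928530e+02 -3.55573987e-02 -8.99964191e+01] 0.04458336062314095 39.9993896484375
strips
px [321. 112.] n 5154 rgb [245. 244. 243.] z 0.0172 c(493.2,74.2) 71.1x161.0 ang 0.1
px [321.  18.] n 153 rgb [118. 113. 114.] z 0.0180 c(493.8,-1.1) 46.9x0.8 ang 0.2
floor
px [321. 113.] n 11641 rgb [191. 186. 187.] z 0.0123 c(493.7,75.5) 50.3x159.7 ang 0.1
px [280. 181.] n 55 rgb [185. 179. 179.] z 0.0125 c(529.6,126.6) 45.0x0.9 ang 89.9
tops
px [203. 102.] n 2634 rgb [190. 190. 186.] z 0.0472 c(580.4,68.8) 6.7x149.7 ang 0.0
px [323.   3.] n 687 rgb [186. 184. 180.] z 0.0397 c(493.9,-3.6) 72.3x6.0 ang 0.1
px [143.   8.] n 249 rgb [73. 73. 71.] z 0.0433 c(616.8,-0.6) 36.2x2.6 ang 3.9
px [93.  8.] n 112 rgb [86. 87. 97.] z 0.0444 c(648.5,-0.7) 1.3x15.7 ang 87.9
px [165. 155.] n 88 rgb [89. 88. 86.] z 0.0428 c(613.3,99.4) 1.9x28.2 ang 85.9
px [161. 219.] n 101 rgb [103. 103.  99.] z 0.0405 c(624.6,151.7) 2.6x17.8 ang 82.6
knob
shift [-1.1 -1.3 49.6] rot [ 0.001  -0.0005 -0.0005]
```

View pics/w3.png

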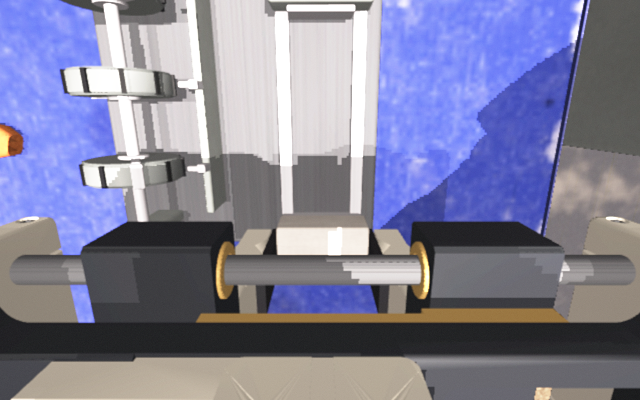

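The view shows the block held over the channel between the strips (columns 285 and 358), and nothing in the way. I'm lowering it in.

carry_out --deltas '[[0.4,[0.7,-0.6,40],[0,0,0]],[0.4,[0.7,-0.6,75],[0,0,0]],[0.4,[0.7,-0.6,95],[0,0,0]],[0.4,[0.7,-0.6,103],[0,0,0]],[0.4,[0.7,-0.6,107],[0,0,0]],[0.4,[0.7,-0.6,110.5],[0,0,0]],[0.4,[0.7,-0.6,110.5],[0,0,0]]]'

```text
time_s: 6.15
tcp_pos: [0.4949, 0.1354, 0.02]
eef_rot: [-179.9, 0.0, -90.0]
contact_force: [-0.7, -0.2, -1.5]
gripper_width: 0.0444
gripper_force: 40.0
```

carry_out --deltas '[[0.58,[0,0,0],[0,0,0]],[0.72,[0,0,0],[0,0,0]],[0.72,[0,0,0],[0,0,0]],[0.72,[0,0,0],[0,0,0]],[0.72,[0,0,-10],[0,0,0]],[0.72,[0,0,-40],[0,0,0]],[0.72,[0,0,-90],[0,0,0]],[0.72,[0,0,-110],[0,0,0]],[0.72,[0,0,-110],[0,0,0]]]'

```text
time_s: 7.05
tcp_pos: [0.4965, 0.1366, 0.1339]
eef_rot: [-179.6, 0.2, -89.9]
contact_force: [0.7, 0.4, -0.9]
gripper_width: 0.063
gripper_force: 0.0
```

```bash
python3 - <<'E'
from h import *
s=r.get_state();print(s["tcp_pos"],s["eef_rot"],s["gripper_width"],s["gripper_force"])
p,d,K,V=shot("wrist","w4");W=cloud(d,K,V);
rects(W,p,.027,.037,40,(0.45,.55,0,.2))
p,d,K,V=shot("scene","s4");W=cloud(d,K,V);
rects(W,p,.027,.036,20,(0.45,.55,0,.2));rects(W,p,.016,.025,40,(0.3,.55,-.45,-.1))
go([0.4025,-0.2035,0.13],yaw=-59.1)
E
```

```text
[0.49646066 0.1365683  0.1338922 ] [-179.63325249    0.22198877  -89.93066245] 0.06302806293828402 0.0
px [325. 193.] n 1875 rgb [242. 236. 230.] z 0.0323 c(494.4,136.0) 30.6x44.6 ang 89.3
px [327. 215.] n 285 rgb [132. 127. 127.] z 0.0321 c(493.5,154.1) 1.1x68.4 ang 89.8
px [325. 239.] n 414 rgb [231. 227. 233.] z 0.0302 c(493.3,177.1) 5.7x69.6 ang 89.3
px [253. 197.] n 107 rgb [178. 173. 159.] z 0.0315 c(498.2,138.1) 39.8x55.6 ang 86.5
px [381. 251.] n 103 rgb [ 62. 242. 124.] z 0.0204 c(510.0,-328.8) 33.9x45.5 ang 3.2
px [408. 259.] n 96 rgb [253.  50.  65.] z 0.0198 c(523.5,-414.2) 49.5x29.9 ang 3.7
px [329. 259.] n 108 rgb [250. 250. 247.] z 0.0196 c(399.2,-203.6) 48.0x27.9 ang 28.2
px [402. 289.] n 71 rgb [ 63. 244. 123.] z 0.0194 c(413.5,-442.4) 32.1x30.0 ang 30.9
shift [ 3.389e+02  9.200e+01 -2.000e-01] rot [-0.0015  0.0009 -0.5389]
```

carry_out --deltas '[[0.9,[339,92,0],[0,0,-0.539]],[0.9,[339,92,0],[0,0,-0.539]],[0.9,[339,92,0],[0,0,-0.539]],[0.9,[339,92,0],[0,0,-0.539]],[0.9,[339,92,0],[0,0,-0.539]],[0.9,[339,92,0],[0,0,-0.539]],[0.9,[339,92,0],[0,0,-0.539]],[0.9,[339,92,0],[0,0,-0.539]],[0.9,[339,92,0],[0,0,-0.539]],[0.9,[339,92,0],[0,0,-0.539]]]'

```text
time_s: 8.15
tcp_pos: [0.4022, -0.2034, 0.1288]
eef_rot: [179.9, 0.1, -59.1]
contact_force: [0.4, 0.1, 0.7]
gripper_width: 0.0793
gripper_force: 0.0
```

```bash
python3 - <<'E'
from h import *
s=r.get_state();print(s["tcp_pos"],s["eef_rot"],s["joints"].round(1))
p,d,K,V=shot("wrist","w5");W=cloud(d,K,V);o=rects(W,p,.012,.03,box=(.3,.6,-.3,-.1))
o=min(o,key=lambda t:abs(t[3]-402)+abs(t[4]+203));a=o[7] if o[5]>o[6] else o[7]+90
go([o[3]/1000,o[4]/1000,0.0068],yaw=((a-90)+90)%180-90)
E
```

```text
[ 0.40222722 -0.20337036  0.12877249] [ 1.79936416e+02  5.26988805e-02 -5.91231254e+01] [ -1.6   4.6 -34.4  -0.  -51.1  32.5]
px [324. 192.] n 1858 rgb [246. 241. 238.] z 0.0202 c(401.9,-204.3) 44.6x30.1 ang 31.0
shift [  0.9   1.2 122.2] rot [ 0.0007  0.0006 -0.0013]
```

carry_out --deltas '[[0.9,[0.7,0.8,50],[0,0,0]],[0.9,[0.7,0.8,100],[0,0,0]],[0.9,[0.7,0.8,122],[0,0,0]],[0.9,[0.7,0.8,122],[0,0,0]],[0.9,[0.7,0.8,122],[0,0,0]],[0.4,[0.7,0.8,122],[0,0,0]],[0.4,[0.7,0.8,122],[0,0,0]],[0.4,[0.7,0.8,122],[0,0,0]],[0.4,[0.7,0.8,122],[0,0,0]],[0.4,[0.7,0.8,122],[0,0,0]]]' --squeeze 40

```text
time_s: 9.2
tcp_pos: [0.4024, -0.2048, 0.0079]
eef_rot: [-180.0, -0.0, -59.1]
contact_force: [-0.5, 0.2, 4.7]
gripper_width: 0.0446
gripper_force: 39.2
```

```bash
python3 - <<'E'
from h import *
s=r.get_state();print(s["tcp_pos"],s["eef_rot"],s["gripper_width"],s["gripper_force"])
go([0.4942,0.1035,0.13],yaw=-90)
E
```

```text
[ 0.40242335 -0.20482465  0.00785777] [-1.79959416e+02 -2.80047379e-02 -5.90979652e+01] 0.04464856133227006 39.15422201156616
shift [-217.4 -237.2 -122.1] rot [-8.000e-04 -3.000e-04  5.393e-01]
```

carry_out --deltas '[[0.4,[0,0,-45],[0,0,0]],[0.4,[0,0,-90],[0,0,0]],[0.4,[-217,-237,-122],[0,0,0.539]],[0.4,[-217,-237,-122],[0,0,0.539]],[0.4,[-217,-237,-122],[0,0,0.539]],[0.4,[-217,-237,-122],[0,0,0.539]],[0.4,[-217,-237,-122],[0,0,0.539]],[0.4,[-217,-237,-122],[0,0,0.539]],[0.4,[-217,-237,-122],[0,0,0.539]],[0.4,[-217,-237,-122],[0,0,0.539]],[0.4,[-217,-237,-122],[0,0,0.539]],[0.4,[-217,-237,-122],[0,0,0.539]]]'

```text
time_s: 10.4
tcp_pos: [0.4932, 0.1024, 0.1288]
eef_rot: [179.9, -0.0, -90.0]
contact_force: [-0.4, -0.8, -2.1]
gripper_width: 0.0446
gripper_force: 4.0
```

```bash
python3 - <<'E'
from h import *
s=r.get_state();print(s["tcp_pos"],s["eef_rot"],s["gripper_width"],s["gripper_force"])
go([0.494,0.1033,0.0195],yaw=-90)
E
```

```text
[0.49318251 0.10242611 0.12883986] [ 1.79910693e+02 -3.65486416e-02 -8.99872927e+01] 0.0446484264089079 3.99941124022007
shift [ -0.9  -1.  109.3] rot [ 0.0016 -0.0006  0.0002]
```

The grip has just slackened, so I'll hold still and check it.

carry_out --deltas '[[0.4,[0,0,0],[0,0,0]],[0.4,[0,0,0],[0,0,0]],[0.4,[0,0,0],[0,0,0]],[0.4,[0,0,0],[0,0,0]],[0.4,[0,0,0],[0,0,0]],[0.4,[0,0,0],[0,0,0]]]' --squeeze 40

```text
time_s: 11.0
tcp_pos: [0.4941, 0.1031, 0.1294]
eef_rot: [-180.0, 0.0, -90.0]
contact_force: [0.2, 0.3, -1.8]
gripper_width: 0.0446
gripper_force: 40.0
```

```bash
python3 - <<'E'
from h import *
s=r.get_state();print(s["tcp_pos"],s["eef_rot"],s["gripper_width"],s["gripper_force"])
p,d,K,V=shot("wrist","w6");print(np.abs(p[200:260,270:380].astype(int)-load("w3")[0][200:260,270:380]).mean())
W=cloud(d,K,V);W3=cloud(*load("w3")[1:]) if 0 else None
# held block top face height relative to tcp now and in w3
W3=cloud(*load("w3")[1:]);print(W[220:250:6,325,2]-s["tcp_pos"][2],W3[220:250:6,325,2]-0.1294)
go([0.494,0.1033,0.0195],yaw=-90)
E
```

```text
[0.49411287 0.10309121 0.12943425] [-1.79998482e+02  2.26426273e-03 -8.99849263e+01] 0.04464491856201047 39.99913930892944
16.711414141414142
[0.00140664 0.0111697  0.01287796 0.01286444 0.01187588] [0.00251435 0.01069037 0.01431679 0.01325838 0.0144848 ]
shift [-1.000e-01  1.000e-01  1.099e+02] rot [0.     0.     0.0004]
```

carry_out --deltas '[[0.4,[0,0,40],[0,0,0]],[0.4,[0,0,75],[0,0,0]],[0.4,[0,0,95],[0,0,0]],[0.4,[0,0,102],[0,0,0]],[0.4,[0,0,106],[0,0,0]],[0.4,[0,0,109.3],[0,0,0]],[0.4,[0,0,109.3],[0,0,0]]]'

```text
time_s: 11.75
tcp_pos: [0.4946, 0.1035, 0.0207]
eef_rot: [-179.9, 0.0, -90.0]
contact_force: [-0.4, -0.4, -1.5]
gripper_width: 0.0444
gripper_force: 40.0
```

carry_out --deltas '[[0.58,[0,0,0],[0,0,0]],[0.72,[0,0,0],[0,0,0]],[0.72,[0,0,0],[0,0,0]],[0.72,[0,0,0],[0,0,0]],[0.72,[0,0,-10],[0,0,0]],[0.72,[0,0,-40],[0,0,0]],[0.72,[0,0,-90],[0,0,0]],[0.72,[60,0,-130],[0,0,0]],[0.72,[60,0,-130],[0,0,0]],[0.72,[60,0,-130],[0,0,0]]]'

```text
time_s: 12.75
tcp_pos: [0.4951, 0.042, 0.1533]
eef_rot: [-179.7, 0.1, -90.1]
contact_force: [-0.0, 1.1, 0.1]
gripper_width: 0.0631
gripper_force: 0.0
```

```bash
python3 - <<'E'
from h import *
s=r.get_state();print(s["tcp_pos"],s["eef_rot"],s["gripper_width"],s["gripper_force"])
p,d,K,V=shot("wrist","w7");W=cloud(d,K,V);
rects(W,p,.027,.037,40,(0.45,.55,0,.2))
p,d,K,V=shot("scene","s7");W=cloud(d,K,V)
rects(W,p,.027,.037,20,(0.45,.55,0,.2));print("knob");rects(W,p,.07,.09,15,(0.45,.55,-.1,.2))
go([0.494,-0.0276,0.12],yaw=-12.2)
E
```

```text
[0.49508958 0.04201128 0.1533264 ] [-1.79741064e+02  1.05102599e-01 -9.00581022e+01] 0.06312116768403142 0.0
px [324. 246.] n 831 rgb [250. 249. 248.] z 0.0322 c(494.5,97.1) 44.7x16.3 ang 0.0
px [324. 295.] n 959 rgb [200. 197. 196.] z 0.0322 c(493.3,146.0) 19.1x69.3 ang 89.7
px [257. 199.] n 189 rgb [241. 240. 234.] z 0.0317 c(497.4,122.2) 70.7x57.7 ang 88.4
knob
px [295. 207.] n 55 rgb [64. 65. 64.] z 0.0788 c(492.4,-29.3) 12.8x46.5 ang 82.3
shift [70.6  0.2 30.8] rot [-1.6000e-03 -1.0000e-04 -1.3586e+00]
```

carry_out --deltas '[[0.4,[70.6,0.2,30],[0,0,-1.358]],[0.4,[70.6,0.2,30],[0,0,-1.358]],[0.4,[70.6,0.2,30],[0,0,-1.358]],[0.4,[70.6,0.2,30],[0,0,-1.358]],[0.4,[70.6,0.2,30],[0,0,-1.358]],[0.4,[70.6,0.2,30],[0,0,-1.358]],[0.4,[70.6,0.2,30],[0,0,-1.358]],[0.4,[70.6,0.2,30],[0,0,-1.358]],[0.4,[70.6,0.2,30],[0,0,-1.358]],[0.4,[70.6,0.2,30],[0,0,-1.358]],[0.4,[70.6,0.2,30],[0,0,-1.358]]]'

```text
time_s: 13.95
tcp_pos: [0.4937, -0.027, 0.1196]
eef_rot: [180.0, 0.1, -12.3]
contact_force: [0.4, -0.3, 0.3]
gripper_width: 0.0353
gripper_force: 0.0
```

```bash
python3 - <<'E'
from h import *
s=r.get_state();print(s["tcp_pos"],s["eef_rot"],s["joints"].round(1))
p,d,K,V=shot("wrist","w8");W=cloud(d,K,V);
rects(W,p,.07,.09,40,(0.45,.55,-.1,.1))
rects(W,p,.027,.037,40,(0.45,.55,0,.2))
go([0.494,-0.0276,0.06],yaw=-12.2)
E
```

```text
[ 0.49369411 -0.02698627  0.11955146] [ 1.79967193e+02  6.35257569e-02 -1.23134389e+01] [ 19.7   9.4 -30.1  -0.  -50.6  58. ]
px [325. 216.] n 1158 rgb [56. 54. 55.] z 0.0801 c(494.7,-28.6) 11.9x43.0 ang 78.2
px [131. 219.] n 1772 rgb [217. 214. 211.] z 0.0322 c(512.0,133.9) 91.3x33.0 ang 89.4
shift [ 0.4  0.4 59.7] rot [ 0.0005  0.0009 -0.0026]
```

View pics/w8.png

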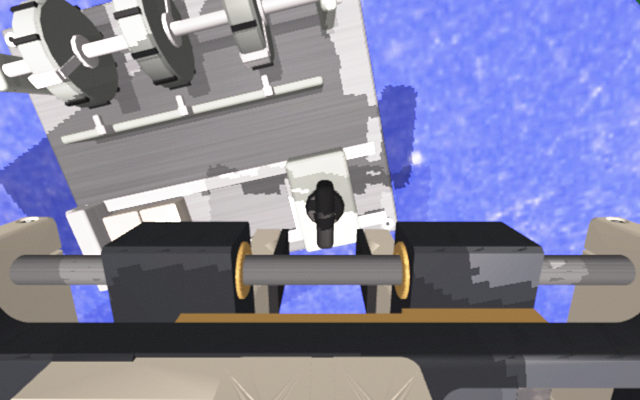

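The view shows the black knob bar at (324,213), nicely between the fingers, and both blocks in the channel at about (131,219). I'm descending, gripping the knob, and sliding most of the way.

carry_out --deltas '[[0.4,[1,1,40],[0,0,0]],[0.4,[1,1,60],[0,0,0]],[0.4,[1,1,60],[0,0,0]],[0.4,[1,1,60],[0,0,0]],[0.0,[1,1,60],[0,0,0]],[0.0,[1,1,60],[0,0,0]],[0.0,[1,1,60],[0,0,0]],[0.0,[1,1,60],[0,0,0]],[0.0,[1,1,60],[0,0,0]],[0.0,[1,1,60],[0,0,0]]]' --squeeze 25

```text
time_s: 15.0
tcp_pos: [0.4951, -0.0285, 0.0608]
eef_rot: [-180.0, -0.1, -12.2]
contact_force: [-2.2, -0.1, 7.1]
gripper_width: 0.0119
gripper_force: 25.0
```

carry_out --deltas '[[0.0,[-2,-10,0],[0,0,0]],[0.0,[-4,-20,0],[0,0,0]],[0.0,[-6.5,-30,0],[0,0,0]],[0.0,[-8.5,-40,0],[0,0,0]],[0.0,[-11,-50,0],[0,0,0]],[0.0,[-13,-60,0],[0,0,0]],[0.0,[-15,-70,0],[0,0,0]],[0.0,[-18,-83,0],[0,0,0]],[0.0,[-18,-83,0],[0,0,0]],[0.0,[-18,-83,0],[0,0,0]]]'

```text
time_s: 16.0
tcp_pos: [0.495, 0.0572, 0.0608]
eef_rot: [-179.9, -0.0, -12.1]
contact_force: [-3.5, 3.2, 6.1]
gripper_width: 0.0117
gripper_force: 25.0
```

```bash
python3 - <<'E'
from h import *
s=r.get_state();print(s["tcp_pos"],s["eef_rot"],s["contact_force"],s["moment"],s["gripper_width"],s["gripper_force"])
p,d,K,V=shot("scene","s9");W=cloud(d,K,V)
print("carr");rects(W,p,.038,.048,15,(0.45,.55,-.1,.2));print("blk");rects(W,p,.027,.037,15,(0.45,.55,0,.2))
p,d,K,V=shot("side","d9")
E
```

```text
[0.49498259 0.05715932 0.06080933] [-1.79945381e+02 -4.70151566e-02 -1.21239866e+01] [-3.5291193   3.23466864  6.09938625] [0.86725013 1.14958014 0.00618135] 0.01167722154292659 25.000899732112885
carr
px [247. 193.] n 67 rgb [191. 190. 189.] z 0.0410 c(492.6,162.2) 66.0x18.5 ang 1.3
px [272. 207.] n 129 rgb [176. 181. 169.] z 0.0435 c(489.8,56.7) 73.2x47.8 ang 1.9
blk
px [255. 199.] n 217 rgb [206. 203. 191.] z 0.0323 c(484.3,129.6) 84.8x73.6 ang 78.1
```

carry_out --deltas '[[0.0,[-0.8,-4,0],[0,0,0]],[0.0,[-1.6,-7.5,0],[0,0,0]],[0.0,[-1.8,-8.5,0],[0,0,0]],[0.0,[-1.8,-8.5,0],[0,0,0]]]'

```text
time_s: 16.5
tcp_pos: [0.4949, 0.0647, 0.0608]
eef_rot: [180.0, -0.0, -12.1]
contact_force: [-0.8, -2.4, 8.0]
gripper_width: 0.0116
gripper_force: 25.0
```

carry_out --deltas '[[0.0,[-0.2,-1,0],[0,0,0]],[0.0,[-0.2,-1,0],[0,0,0]]]'

```text
time_s: 16.7
tcp_pos: [0.4949, 0.0656, 0.0608]
eef_rot: [180.0, -0.0, -12.1]
contact_force: [-0.3, -2.6, 6.2]
gripper_width: 0.0122
gripper_force: 25.0
```

carry_out --deltas '[[0.0,[-0.2,-1,0],[0,0,0]],[0.0,[-0.2,-1,0],[0,0,0]]]'

```text
time_s: 16.9
tcp_pos: [0.4949, 0.0663, 0.0608]
eef_rot: [179.9, -0.0, -12.1]
contact_force: [-0.0, -5.3, 7.5]
gripper_width: 0.0117
gripper_force: 25.0
```

carry_out --deltas '[[0.0,[-0.2,-1,0],[0,0,0]],[0.0,[-0.2,-1,0],[0,0,0]]]'

```text
time_s: 17.1
tcp_pos: [0.4948, 0.0664, 0.0608]
eef_rot: [179.9, -0.0, -12.1]
contact_force: [2.2, -10.5, 8.2]
gripper_width: 0.0117
gripper_force: 25.0
```

carry_out --deltas '[[0.0,[-0.2,-1,0],[0,0,0]],[0.0,[-0.2,-1,0],[0,0,0]],[0.0,[-0.2,-1,0],[0,0,0]]]'

```text
time_s: 17.4
tcp_pos: [0.4948, 0.0665, 0.0608]
eef_rot: [179.8, -0.0, -12.1]
contact_force: [3.0, -15.6, 7.5]
gripper_width: 0.0118
gripper_force: 25.0
```

```bash
python3 - <<'E'
from h import *
s=r.get_state();print(s["tcp_pos"],s["eef_rot"],s["contact_force"],s["moment"])
p,d,K,V=shot("wrist","w10");W=cloud(d,K,V)
print("carr");rects(W,p,.038,.048,15,(0.45,.55,-.1,.2));print("blk");rects(W,p,.027,.037,15,(0.45,.53,0,.2))
b=cv2.imread("pics/w10.png");cv2.imwrite("pics/w10c.png",cv2.resize(b[120:320,60:400],None,fx=2.2,fy=2.2))
E
```

```text
[0.49479101 0.06654348 0.0608178 ] [ 1.79795335e+02 -1.51184165e-02 -1.21392087e+01] [  2.95869041 -15.56197312   7.50618052] [-5.95479229 -1.28717453  0.02612959]
carr
px [317. 196.] n 3856 rgb [203. 202. 194.] z 0.0437 c(512.6,66.8) 46.2x37.0 ang 89.8
px [156. 225.] n 880 rgb [224. 219. 219.] z 0.0421 c(517.8,161.2) 22.4x17.0 ang 1.4
px [310. 288.] n 16 rgb [229. 227. 223.] z 0.0437 c(460.9,81.6) 0.6x5.3 ang 77.4
blk
px [219. 215.] n 1709 rgb [212. 205. 198.] z 0.0321 c(516.7,135.6) 29.5x89.3 ang 3.6
```

View pics/w10c.png

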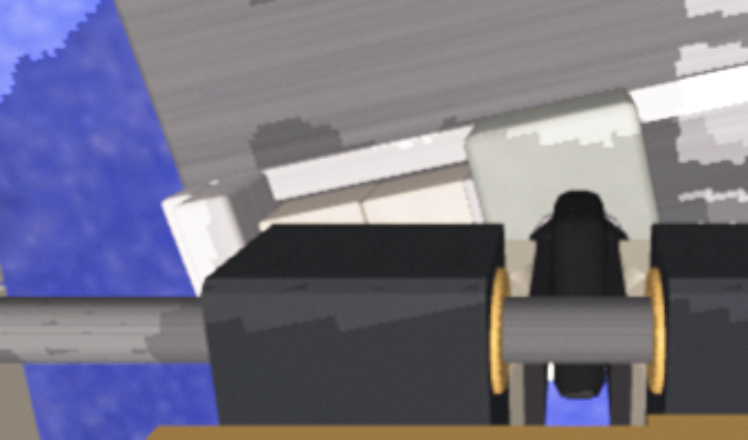

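The crop shows two blocks side by side, tight between the fence and the jaw. Now I'm backing off about 3 mm.

carry_out --deltas '[[0.0,[0.5,2.5,0],[0,0,0]],[0.0,[1.1,5,0],[0,0,0]],[0.0,[1.1,5,0],[0,0,0]],[0.0,[1.1,5,0],[0,0,0]],[0.0,[1.1,5,0],[0,0,0]]]'

```text
time_s: 17.95
tcp_pos: [0.4949, 0.0638, 0.0608]
eef_rot: [-180.0, -0.0, -12.2]
contact_force: [-1.1, -1.4, 5.9]
gripper_width: 0.012
gripper_force: 25.0
```

carry_out --deltas '[[0.0,[0,0.1,0],[0,0,0.12]],[0.0,[0,0.1,0],[0,0,0.24]],[0.0,[0,0.1,0],[0,0,0.36]],[0.0,[0,0.1,0],[0,0,0.48]],[0.0,[0,0.1,0],[0,0,0.6]],[0.0,[0,0.1,0],[0,0,0.72]],[0.0,[0,0.1,0],[0,0,0.84]],[0.0,[0,0.1,0],[0,0,0.96]],[0.0,[0,0.1,0],[0,0,1.08]],[0.0,[0,0.1,0],[0,0,1.18]],[0.0,[0,0.1,0],[0,0,1.25]],[0.0,[0,0.1,0],[0,0,1.25]]]'

```text
time_s: 19.15
tcp_pos: [0.4942, 0.0633, 0.0608]
eef_rot: [180.0, -0.1, -83.9]
contact_force: [-5.2, -2.3, 9.8]
gripper_width: 0.0116
gripper_force: 25.1
```

```bash
python3 - <<'E'
from h import *
s=r.get_state();print(s["tcp_pos"],s["eef_rot"],s["contact_force"],s["moment"],s["gripper_width"])
E
```

```text
[0.49422617 0.06325341 0.06077875] [ 1.79952472e+02 -5.07373555e-02 -8.38934521e+01] [-5.16612724 -2.25718228  9.8027453 ] [-0.8446513   1.62269243  0.30076049] 0.011597009779839839
```

carry_out --deltas '[[0.35,[0,0,0],[0,0,-0.01]],[0.35,[0,0,0],[0,0,-0.01]],[0.35,[0,0,0],[0,0,-0.01]],[0.35,[0,0,0],[0,0,-0.01]],[0.35,[0,0,-20],[0,0,-0.01]],[0.35,[0,0,-60],[0,0,-0.01]],[0.35,[0,0,-110],[0,0,-0.01]],[0.35,[0,0,-150],[0,0,-0.01]],[0.35,[80,0,-170],[0,0,-0.01]],[0.35,[80,0,-170],[0,0,-0.01]],[0.35,[80,0,-170],[0,0,-0.01]],[0.35,[80,0,-170],[0,0,-0.01]]]'

```text
time_s: 20.35
tcp_pos: [0.5033, -0.0161, 0.23]
eef_rot: [-180.0, 0.0, -83.3]
contact_force: [0.3, 0.6, 0.1]
gripper_width: 0.0305
gripper_force: 0.0
```

```bash
python3 - <<'E'
from h import *
s=r.get_state();print(s["tcp_pos"],s["eef_rot"],s["joints"].round(1))
p,d,K,V=shot("wrist","w11");W=cloud(d,K,V)
for z in [(.07,.09),(.038,.048),(.027,.037)]: rects(W,p,*z,30,(0.45,.55,-.1,.2))
# gap profile: heights along y at channel centre
m=(abs(W[...,0]-.50)<.012)&(W[...,1]>.07)&(W[...,1]<.165)
q=W[m];b=np.round(q[:,1]*1000).astype(int)
print([(k,round(float(np.median(q[b==k,2]))*1000,1)) for k in range(75,165) if (b==k).any()])
print("wheels");rects(W,p,.05,.1,30,(0.57,.75,-.1,.2))
b=cv2.imread("pics/w11.png");cv2.imwrite("pics/w11c.png",cv2.resize(b[40:400],None,fx=1.25,fy=1.25))
go([0.53,0.049,0.25],yaw=0)
E
```

```text
[ 0.50328831 -0.01611312  0.23004996] [-1.79991190e+02  1.86857039e-02 -8.33215273e+01] [ 20.5   4.1 -20.2  -0.  -65.7 -13.9]
px [322. 245.] n 217 rgb [58. 55. 55.] z 0.0796 c(495.1,52.0) 11.6x18.5 ang 6.8
px [321. 237.] n 1312 rgb [242. 242. 239.] z 0.0437 c(494.4,60.3) 70.8x38.6 ang 1.3
px [308. 311.] n 257 rgb [202. 194. 190.] z 0.0414 c(494.0,157.1) 68.4x8.1 ang 0.7
px [324. 223.] n 174 rgb [102. 102.  97.] z 0.0318 c(493.6,42.2) 1.6x72.2 ang 90.0
px [315. 297.] n 943 rgb [224. 219. 213.] z 0.0323 c(494.0,138.7) 69.2x34.5 ang 0.9
[(75, 43.7), (76, 43.2), (77, 44.0), (78, 43.9), (79, 43.7), (124, 32.0), (125, 31.9), (126, 32.0), (127, 32.2), (128, 32.6), (129, 32.9), (130, 32.4), (131, 32.1), (132, 32.0), (133, 32.2), (134, 32.3), (135, 32.4), (136, 32.5), (137, 32.4), (138, 32.4), (139, 32.4), (140, 32.3), (141, 32.0), (142, 32.1), (143, 31.8), (144, 32.4), (145, 32.4), (146, 32.6), (147, 32.2), (148, 32.3), (149, 32.5), (150, 32.6), (151, 32.4), (152, 32.3), (153, 32.2), (154, 36.5), (155, 39.0), (156, 42.3), (157, 42.5), (158, 42.6), (159, 41.9)]
wheels
px [201. 174.] n 2767 rgb [154. 151. 149.] z 0.0653 c(627.8,-9.7) 114.0x65.7 ang 90.0
px [246. 176.] n 74 rgb [211. 206. 205.] z 0.0579 c(583.8,-8.5) 12.8x6.0 ang 7.6
shift [-61.  -34.2 -20.3] rot [ 2.0000e-04  5.0000e-04 -1.4533e+00]
```

View pics/w11c.png

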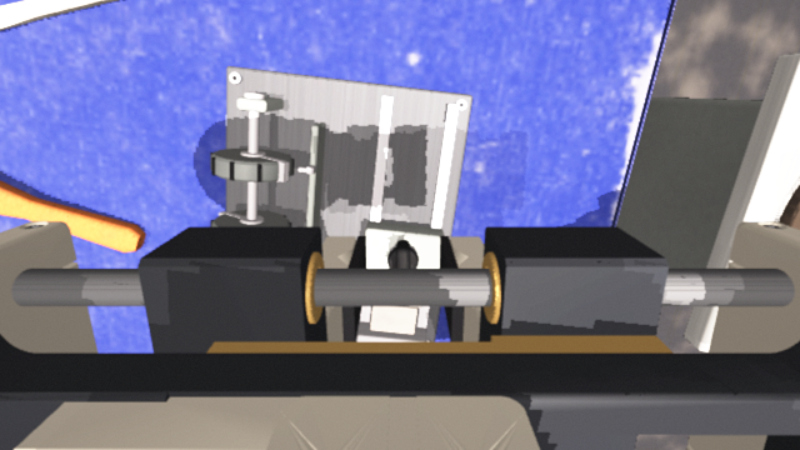

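The row still sits against the fence, and the knob bar now lies along the channel (clamp tight). Next I need to read the wheels, so I'm moving to a tilted view from their right side.

```bash
python3 - <<'E'
from h import *
t=np.radians(35);c,s=np.cos(t),np.sin(t)
go([.629,.017,.19],Ro.from_matrix(np.array([[0,-c,-s],[-1,0,0],[0,s,-c]]).T))
E
```

```text
shift [ -17.6 -128.8   39.7] rot [ 0.0364 -0.61    0.1137]
```

carry_out --deltas '[[0.35,[-17.6,-128.8,39.7],[0.0364,-0.61,0.1137]],[0.35,[-17.6,-128.8,39.7],[0.0364,-0.61,0.1137]],[0.35,[-17.6,-128.8,39.7],[0.0364,-0.61,0.1137]],[0.35,[-17.6,-128.8,39.7],[0.0364,-0.61,0.1137]],[0.35,[-17.6,-128.8,39.7],[0.0364,-0.61,0.1137]],[0.35,[-17.6,-128.8,39.7],[0.0364,-0.61,0.1137]],[0.35,[-17.6,-128.8,39.7],[0.0364,-0.61,0.1137]],[0.35,[-17.6,-128.8,39.7],[0.0364,-0.61,0.1137]]]'

```text
time_s: 21.2
tcp_pos: [0.629, 0.0186, 0.1915]
eef_rot: [-179.9, 34.9, -89.7]
contact_force: [-0.2, 0.5, 0.8]
gripper_width: 0.0305
gripper_force: 0.0
```

```bash
cat >> h.py <<'E'
HUB={"a":(.629,.1073,.056),"b":(.629,.0493,.056),"c":(.629,-.0088,.056)}
def faceview(p,K,V,k,side=-1):
    """flat face unrolled onto x(away)-z(up) plane, 4 px/mm, 72 mm square, seen with x to the right, z up"""
    h=np.array(HUB[k]);g=np.linspace(-.036,.036,288);X,Z=np.meshgrid(g,g[::-1])
    q=proj(np.stack([h[0]+X,np.full_like(X,h[1]+side*.008),h[2]+Z],-1),K,V).astype(np.float32)
    return cv2.remap(cv2.cvtColor(p,cv2.COLOR_RGB2BGR),q,None,cv2.INTER_LINEAR)
E
python3 - <<'E'
from h import *
s=r.get_state();print(s["tcp_pos"],s["eef_rot"],s["joints"].round(1))
p,d,K,V=shot("wrist","w12")
f=np.hstack([faceview(p,K,V,k) for k in "abc"])
b=cv2.resize(cv2.imread("pics/w12.png")[:260],(768,312))
cv2.imwrite("pics/w12c.png",np.vstack([cv2.resize(f,(768,256)),b]))
E
```

```text
[0.6289504  0.01861484 0.19145986] [-179.85782154   34.90463646  -89.71307433] [ -3.8  23.    4.9 -35.8 -77.4  13.9]
```

View pics/w12c.png

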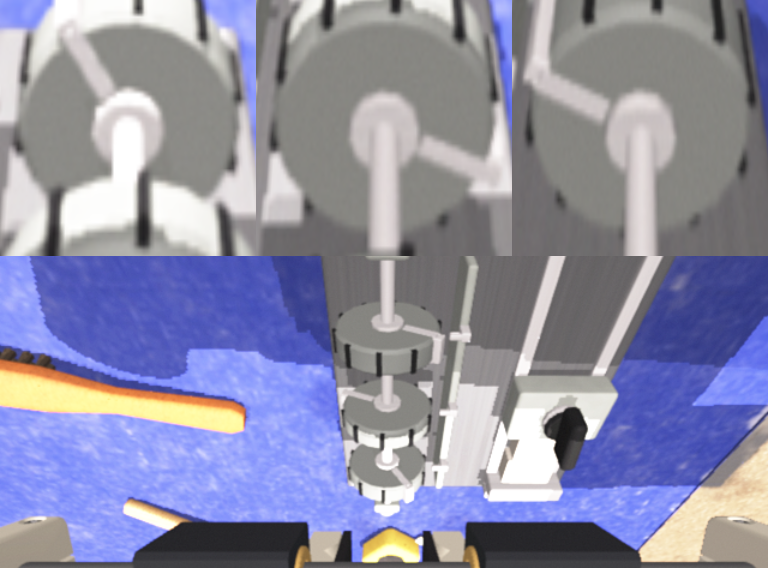

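The unrolled faces show the steel strips clearly: wheel a at about 57°, b at about 203°, and c at about 30° (0° = nib, over the top positive). I'll measure them exactly and plan the holds.

```bash
cat >> h.py <<'E'
def wang(p,K,V,k,side=-1,r0=.013,r1=.028):
    h=np.array(HUB[k]);t=np.radians(np.arange(0,360,.5));rr=np.linspace(r0,r1,16);T,R=np.meshgrid(t,rr)
    q=proj(np.stack([h[0]-R*np.cos(T),np.full_like(T,h[1]+side*.009),h[2]+R*np.sin(T)],-1),K,V).astype(np.float32)
    g=cv2.remap(cv2.cvtColor(p,cv2.COLOR_RGB2GRAY),q,None,cv2.INTER_LINEAR).astype(float)
    m=np.median(g,0);m=m-np.median(m);m3=np.convolve(np.r_[m[-10:],m,m[:10]],np.ones(21)/21,'valid')
    o=[]
    for _ in range(3):
        i=int(m3.argmax());o.append((i/2,round(m3[i],1)));j=(np.arange(-60,61)+i)%720;m3[j]=-99
    return o
def wpose(k,phi,rr):
    """phi deg from vertical, + away from robot; tool yaw 0"""
    a=np.radians(phi);n=np.array([np.sin(a),0,np.cos(a)]);z=-n;y=np.array([0,-1.,0]);x=np.cross(y,z)
    go(np.array(HUB[k])+rr*n,Ro.from_matrix(np.stack([x,y,z],1)))
E
python3 - <<'E'
from h import *
p,d,K,V=load("w12")
for k in "abc": print(k,wang(p,K,V,k))
W=cloud(d,K,V)  # wheel side-plane / rim check
for k in "abc":
    h=HUB[k];m=(abs(W[...,0]-h[0])<.02)&(W[...,2]>.082)&(abs(W[...,1]-h[1])<.02);q=W[m];print(k,np.percentile(q[:,1],[2,50,98]).round(4),q[:,2].max())
    m=(W[...,2]>.062)&(W[...,2]<.085)&(abs(W[...,1]-h[1])<.02);q=W[m];print(np.percentile(q[:,0],[2,98]))
wpose("a",0,.076)
E
```

```text
a [(271.5, np.float64(114.6)), (302.0, np.float64(112.2)), (240.5, np.float64(111.8))]
b [(269.0, np.float64(84.0)), (200.0, np.float64(66.6)), (128.5, np.float64(0.0))]
c [(269.0, np.float64(85.5)), (31.0, np.float64(66.6)), (89.5, np.float64(0.1))]
a [0.0986 0.1033 0.1133] 0.09045494175729574
[0.59940645 0.65855649]
b [0.0408 0.0463 0.0554] 0.09080352358055926
[0.49199265 0.65791591]
c [-0.0274 -0.0076  0.0089] 0.24511720402037213
[0.59765344 0.65970681]
shift [-38.5  -0.2  99.6] rot [-0.4779  0.4762 -1.5133]
```

carry_out --deltas '[[0.35,[-38.5,-0.2,99.6],[-0.4779,0.4762,-1.5133]],[0.35,[-38.5,-0.2,99.6],[-0.4779,0.4762,-1.5133]],[0.35,[-38.5,-0.2,99.6],[-0.4779,0.4762,-1.5133]],[0.35,[-38.5,-0.2,99.6],[-0.4779,0.4762,-1.5133]],[0.35,[-38.5,-0.2,99.6],[-0.4779,0.4762,-1.5133]],[0.35,[-38.5,-0.2,99.6],[-0.4779,0.4762,-1.5133]],[0.35,[-38.5,-0.2,99.6],[-0.4779,0.4762,-1.5133]],[0.35,[-38.5,-0.2,99.6],[-0.4779,0.4762,-1.5133]],[0.35,[-38.5,-0.2,99.6],[-0.4779,0.4762,-1.5133]],[0.35,[-38.5,-0.2,99.6],[-0.4779,0.4762,-1.5133]],[0.35,[-38.5,-0.2,99.6],[-0.4779,0.4762,-1.5133]],[0.35,[-38.5,-0.2,99.6],[-0.4779,0.4762,-1.5133]]]'

```text
time_s: 22.45
tcp_pos: [0.6282, 0.1082, 0.1322]
eef_rot: [-180.0, -0.0, 0.3]
contact_force: [0.2, 0.3, 0.1]
gripper_width: 0.0308
gripper_force: 0.0
```

carry_out --deltas '[[0.35,[0,0,0],[0,0,0]],[0.35,[0,0,0],[0,0,0]]]'

```text
time_s: 22.65
tcp_pos: [0.6295, 0.1063, 0.1316]
eef_rot: [-179.9, 0.1, -0.3]
contact_force: [-0.5, -1.6, -0.3]
gripper_width: 0.0305
gripper_force: 0.0
```

```bash
python3 - <<'E'
from h import *
s=r.get_state();print(s["tcp_pos"],s["eef_rot"],s["joints"].round(1))
p,d,K,V=load("w12")
f=[];h=HUB["a"]
# strip of a restricted to upper half
g=faceview(p,K,V,"a");cv2.imwrite("pics/fa.png",g);G=cv2.cvtColor(g,cv2.COLOR_BGR2GRAY)
t=np.arange(20,160,1);print([(int(a),int(np.median([G[int(144-R*4*np.sin(np.radians(a))),int(144-R*4*np.cos(np.radians(a)))] for R in range(13,28)]))) for a in t[::4]])
wpose("a",0,.016)
E
```

```text
[0.62952882 0.10631117 0.13159018] [-1.79858412e+02  7.53344900e-02 -2.61178524e-01] [ 27.   21.3 -11.2  -0.2 -57.5  62.9]
[(20, 139), (24, 138), (28, 138), (32, 138), (36, 138), (40, 138), (44, 139), (48, 142), (52, 189), (56, 210), (60, 209), (64, 205), (68, 156), (72, 139), (76, 139), (80, 138), (84, 138), (88, 138), (92, 138), (96, 139), (100, 139), (104, 139), (108, 139), (112, 139), (116, 138), (120, 139), (124, 138), (128, 139), (132, 139), (136, 139), (140, 139), (144, 138), (148, 139), (152, 139), (156, 139)]
shift [-0.5 -0.8 59.6] rot [-0.0025  0.0013 -0.0046]
```

carry_out --deltas '[[0.35,[-0.5,-0.8,30],[0,0,-0.0045]],[0.35,[-0.5,-0.8,59.6],[0,0,-0.0045]],[0.35,[-0.5,-0.8,59.6],[0,0,-0.0045]],[0.35,[-0.5,-0.8,59.6],[0,0,-0.0045]],[0.05,[-0.5,-0.8,59.6],[0,0,-0.0045]],[0.05,[-0.5,-0.8,59.6],[0,0,-0.0045]],[0.05,[-0.5,-0.8,59.6],[0,0,-0.0045]],[0.05,[-0.5,-0.8,59.6],[0,0,-0.0045]],[0.05,[-0.5,-0.8,59.6],[0,0,-0.0045]]]' --squeeze 20

```text
time_s: 23.55
tcp_pos: [0.6296, 0.1066, 0.0728]
eef_rot: [-179.9, -0.0, 0.1]
contact_force: [-0.3, -1.1, 5.9]
gripper_width: 0.0157
gripper_force: 20.0
```

carry_out --deltas '[[0.05,[2.2,0,0.2],[0,-0.1396,0]],[0.05,[4.4,0,0.6],[0,-0.2793,0]],[0.05,[6.5,0,1.4],[0,-0.4189,0]],[0.05,[8.5,0,2.4],[0,-0.5585,0]],[0.05,[10.3,0,3.7],[0,-0.698,0]],[0.05,[11.3,0,4.7],[0,-0.785,0]],[0.05,[12.1,0,5.5],[0,-0.855,0]],[0.05,[12.1,0,5.5],[0,-0.855,0]],[0.05,[12.1,0,5.5],[0,-0.855,0]]]'

```text
time_s: 24.45
tcp_pos: [0.6396, 0.1066, 0.0636]
eef_rot: [-179.9, 49.4, 0.1]
contact_force: [-6.1, -1.7, -6.8]
gripper_width: 0.016
gripper_force: 20.0
```

```bash
python3 - <<'E'
from h import *
s=r.get_state();print(s["tcp_pos"],s["eef_rot"],s["joints"].round(1),s["contact_force"],s["moment"],s["gripper_width"])
print(np.round(s["tcp_pos"]-np.array(HUB["a"]),4))
E
```

```text
[0.63963461 0.10660048 0.06360178] [-1.79929669e+02  4.93734404e+01  1.28543597e-01] [  18.    56.7   34.7  -15.  -115.2   71.6] [-6.07858688 -1.7419259  -6.76848186] [-0.6725333  -2.99903607  0.6701414 ] 0.01604693718130447
[ 0.0106 -0.0007  0.0076]
```

carry_out --deltas '[[0.35,[0,0,0],[0,0,0]],[0.35,[0,0,0],[0,0,0]],[0.35,[0,0,0],[0,0,0]],[0.35,[0,0,-20],[0,0,0]],[0.35,[0,0,-62],[0,0,0]],[0.35,[0,0,-62],[0,0,0]],[0.35,[0,30,-62],[0,0,0]],[0.35,[0,57.5,-62],[0,0,0]],[0.35,[0,57.5,-62],[0,0,0]],[0.35,[0,57.5,-62],[0,0,0]]]'

```text
time_s: 25.45
tcp_pos: [0.6878, 0.0484, 0.1067]
eef_rot: [-179.9, 49.0, 0.1]
contact_force: [-0.0, 0.9, -0.1]
gripper_width: 0.0306
gripper_force: 0.0
```

```bash
sed -i 's/^HUB=.*/HUB={"a":(.629,.1067,.056),"b":(.629,.0487,.056),"c":(.629,-.0093,.056)}/' h.py
python3 - <<'E'
from h import *
s=r.get_state();print(s["tcp_pos"],s["eef_rot"],s["joints"].round(1),s["contact_force"])
wpose("b",40,.076);wpose("b",40,.016)
E
```

```text
[0.68784525 0.04842429 0.10672519] [-1.79870887e+02  4.90485283e+01  1.13038116e-01] [  13.9   59.2   45.2  -12.6 -123.6   73.8] [-0.00898615  0.92213324 -0.11041781]
shift [-12.2  -0.3   2.6] rot [-0.0009  0.1579  0.0012]
shift [-2.8 -0.2 61.9] rot [-0.0009  0.1579  0.0012]
```

carry_out --deltas '[[0.35,[-12.2,-0.3,2.6],[0,0.158,0]],[0.35,[-12.2,-0.3,2.6],[0,0.158,0]],[0.35,[-6,-0.3,40],[0,0.158,0]],[0.35,[-2.8,-0.3,61.9],[0,0.158,0]],[0.35,[-2.8,-0.3,61.9],[0,0.158,0]],[0.35,[-2.8,-0.3,61.9],[0,0.158,0]],[0.05,[-2.8,-0.3,61.9],[0,0.158,0]],[0.05,[-2.8,-0.3,61.9],[0,0.158,0]],[0.05,[-2.8,-0.3,61.9],[0,0.158,0]],[0.05,[-2.8,-0.3,61.9],[0,0.158,0]],[0.05,[-2.8,-0.3,61.9],[0,0.158,0]]]' --squeeze 20

```text
time_s: 26.55
tcp_pos: [0.6403, 0.0487, 0.0689]
eef_rot: [-180.0, 39.9, 0.1]
contact_force: [3.6, -2.8, 5.5]
gripper_width: 0.0161
gripper_force: 20.0
```

carry_out --deltas '[[0.05,[-2.2,0,0.2],[0,0.1396,0]],[0.05,[-4.4,0,0.6],[0,0.2793,0]],[0.05,[-6.5,0,1.4],[0,0.4189,0]],[0.05,[-8.5,0,2.4],[0,0.5585,0]],[0.05,[-10.3,0,3.7],[0,0.698,0]],[0.05,[-11.9,0,5.3],[0,0.838,0]],[0.05,[-12.8,0,6.4],[0,0.925,0]],[0.05,[-13.6,0,7.5],[0,1.012,0]],[0.05,[-13.6,0,7.5],[0,1.012,0]],[0.05,[-13.6,0,7.5],[0,1.012,0]]]'

```text
time_s: 27.55
tcp_pos: [0.6205, 0.0484, 0.0691]
eef_rot: [180.0, -17.7, 0.1]
contact_force: [-8.5, 6.1, -1.1]
gripper_width: 0.0161
gripper_force: 20.0
```

carry_out --deltas '[[0.35,[0,0,0],[0,0,0]],[0.35,[0,0,0],[0,0,0]],[0.35,[0,0,0],[0,0,0]],[0.35,[0,0,-25],[0,0,0]],[0.35,[0,0,-50],[0,0,0]],[0.35,[0,0,-50],[0,0,0]],[0.35,[0,0,-50],[0,0,0]]]'

```text
time_s: 28.25
tcp_pos: [0.6094, 0.0497, 0.1195]
eef_rot: [-179.8, -18.1, 0.0]
contact_force: [0.1, 0.4, -0.8]
gripper_width: 0.031
gripper_force: 0.0
```

```bash
python3 - <<'E'
from h import *
s=r.get_state();print(s["tcp_pos"],s["eef_rot"],s["joints"].round(1),s["contact_force"])
wpose("b",18,.066);wpose("b",18,.016)
E
```

```text
[0.60939151 0.04972555 0.11953532] [-1.79843289e+02 -1.80578479e+01  3.34320406e-02] [ 27.2  10.6 -38.6  18.7 -25.7  47. ] [ 0.13088416  0.36432982 -0.79764677]
shift [37.8  1.1 13.1] rot [-0.0026 -0.6293  0.0015]
shift [ 8.4  1.2 53.5] rot [-0.0026 -0.6293  0.0015]
```

carry_out --deltas '[[0.35,[37.8,1,13.1],[0,-0.629,0]],[0.35,[37.8,1,13.1],[0,-0.629,0]],[0.35,[37.8,1,13.1],[0,-0.629,0]],[0.35,[37.8,1,13.1],[0,-0.629,0]],[0.35,[37.8,1,13.1],[0,-0.629,0]],[0.35,[23,1,33],[0,-0.629,0]],[0.35,[8.4,1,53.5],[0,-0.629,0]],[0.35,[8.4,1,53.5],[0,-0.629,0]],[0.35,[8.4,1,53.5],[0,-0.629,0]],[0.05,[8.4,1,53.5],[0,-0.629,0]],[0.05,[8.4,1,53.5],[0,-0.629,0]],[0.05,[8.4,1,53.5],[0,-0.629,0]]]' --squeeze 20

```text
time_s: 29.45
tcp_pos: [0.6338, 0.0486, 0.0715]
eef_rot: [-179.9, 18.0, 0.1]
contact_force: [0.7, 0.2, 1.6]
gripper_width: 0.0159
gripper_force: 20.0
```

carry_out --deltas '[[0.05,[0,0,0],[0,0,0]],[0.05,[0,0,0],[0,0,0]],[0.05,[-2.2,0,0.2],[0,0.1396,0]],[0.05,[-4.4,0,0.6],[0,0.2793,0]],[0.05,[-6.5,0,1.4],[0,0.4189,0]],[0.05,[-8.5,0,2.4],[0,0.5585,0]],[0.05,[-9.9,0,3.4],[0,0.663,0]],[0.05,[-9.9,0,3.4],[0,0.663,0]],[0.05,[-9.9,0,3.4],[0,0.663,0]]]'

```text
time_s: 30.35
tcp_pos: [0.6192, 0.0492, 0.0689]
eef_rot: [-179.9, -19.8, 0.2]
contact_force: [10.2, -29.0, 4.6]
gripper_width: 0.0158
gripper_force: 19.7
```

carry_out --deltas '[[0.35,[0,0,0],[0,0,0]],[0.35,[0,0,0],[0,0,0]],[0.35,[0,0,0],[0,0,0]],[0.35,[0,0,-25],[0,0,0]],[0.35,[0,0,-50],[0,0,0]],[0.35,[0,0,-50],[0,0,0]],[0.35,[0,0,-50],[0,0,0]]]'

```text
time_s: 31.05
tcp_pos: [0.6066, 0.0492, 0.1181]
eef_rot: [-179.8, -20.0, 0.1]
contact_force: [0.7, -0.4, -0.8]
gripper_width: 0.0305
gripper_force: 0.0
```

```bash
python3 - <<'E'
from h import *
s=r.get_state();print(s["tcp_pos"],s["eef_rot"],s["joints"].round(1),s["contact_force"])
p,d,K,V=shot("side","d13");cv2.imwrite("pics/d13b.png",np.hstack([faceview(p,K,V,k) for k in "abc"]))
print([(k,wang(p,K,V,k)) for k in "abc"])
wpose("b",48,.07);wpose("b",48,.016)
E
```

```text
[0.6065885  0.04924794 0.11805097] [-1.79839938e+02 -2.00196638e+01  6.64328501e-02] [ 27.    9.6 -42.9  24.9 -21.3  41.1] [ 0.66544113 -0.37231423 -0.83838715]
[('a', [(260.0, np.float64(55.6)), (229.5, np.float64(38.1)), (101.0, np.float64(18.6))]), ('b', [(359.5, np.float64(52.7)), (237.5, np.float64(28.9)), (110.5, np.float64(27.2))]), ('c', [(214.5, np.float64(110.0)), (245.0, np.float64(51.4)), (27.5, np.float64(26.4))])]
shift [65.7  0.1 39. ] rot [-0.0013 -1.1855  0.0023]
shift [15.7  0.1 59.3] rot [-0.0013 -1.1855  0.0023]
```

carry_out --deltas '[[0.35,[65.7,0,39],[0,-1.1855,0]],[0.35,[65.7,0,39],[0,-1.1855,0]],[0.35,[65.7,0,39],[0,-1.1855,0]],[0.35,[65.7,0,39],[0,-1.1855,0]],[0.35,[65.7,0,39],[0,-1.1855,0]],[0.35,[65.7,0,39],[0,-1.1855,0]],[0.35,[65.7,0,39],[0,-1.1855,0]],[0.35,[65.7,0,39],[0,-1.1855,0]],[0.35,[65.7,0,39],[0,-1.1855,0]],[0.35,[40,0,49],[0,-1.1855,0]],[0.35,[15.7,0,59.3],[0,-1.1855,0]],[0.35,[15.7,0,59.3],[0,-1.1855,0]]]' --squeeze 20

```text
time_s: 32.3
tcp_pos: [0.6371, 0.0476, 0.0612]
eef_rot: [179.9, 48.6, -0.0]
contact_force: [0.2, 0.5, 0.2]
gripper_width: 0.0307
gripper_force: 0.0
```

```bash
python3 - <<'E'
from h import *
s=r.get_state();print(s["tcp_pos"],s["eef_rot"],s["contact_force"])
wpose("b",48,.016)
E
```

```text
[0.63710218 0.04760125 0.06123736] [ 1.79902704e+02  4.85868753e+01 -4.94178565e-02] [0.15653573 0.46449481 0.23942205]
shift [-1.6 -1.1 -6.5] rot [ 0.0011  0.0102 -0.0006]
```

carry_out --deltas '[[0.35,[-1.6,-1,-5.5],[0,0.01,0]],[0.35,[-1.6,-1,-5.5],[0,0.01,0]],[0.05,[-1.6,-1,-5.5],[0,0.01,0]],[0.05,[-1.6,-1,-5.5],[0,0.01,0]],[0.05,[-1.6,-1,-5.5],[0,0.01,0]],[0.05,[-1.6,-1,-5.5],[0,0.01,0]],[0.05,[-1.6,-1,-5.5],[0,0.01,0]]]' --squeeze 20

```text
time_s: 33.0
tcp_pos: [0.6439, 0.0487, 0.0722]
eef_rot: [-180.0, 47.4, 0.1]
contact_force: [2.7, -3.7, 3.6]
gripper_width: 0.0159
gripper_force: 20.0
```

carry_out --deltas '[[0.05,[-2.2,0,0.2],[0,0.1396,0]],[0.05,[-4.4,0,0.6],[0,0.2793,0]],[0.05,[-6.5,0,1.4],[0,0.4189,0]],[0.05,[-8.5,0,2.4],[0,0.5585,0]],[0.05,[-10.3,0,3.7],[0,0.698,0]],[0.05,[-11.9,0,5.3],[0,0.838,0]],[0.05,[-13.3,0,7.1],[0,0.977,0]],[0.05,[-14.1,0,8.5],[0,1.082,0]],[0.05,[-14.8,0,10],[0,1.187,0]],[0.05,[-14.8,0,10],[0,1.187,0]],[0.05,[-14.8,0,10],[0,1.187,0]]]'

```text
time_s: 34.1
tcp_pos: [0.6233, 0.0492, 0.0749]
eef_rot: [-180.0, -20.4, 0.1]
contact_force: [8.1, -23.3, 7.6]
gripper_width: 0.0159
gripper_force: 20.0
```

carry_out --deltas '[[0.35,[0,0,0],[0,0,0]],[0.35,[0,0,0],[0,0,0]],[0.35,[0,0,0],[0,0,0]],[0.35,[0,0,-25],[0,0,0]],[0.35,[0,0,-50],[0,0,0]],[0.35,[0,0,-50],[0,0,0]],[0.35,[0,0,-50],[0,0,0]]]'

```text
time_s: 34.8
tcp_pos: [0.6094, 0.0504, 0.1233]
eef_rot: [-179.8, -20.7, 0.1]
contact_force: [-0.2, -0.8, -0.6]
gripper_width: 0.03
gripper_force: 0.0
```

```bash
python3 - <<'E'
from h import *
s=r.get_state();print(s["tcp_pos"],s["eef_rot"],s["joints"].round(1),s["contact_force"])
wpose("c",-20,.066);wpose("c",-20,.016)
E
```

```text
[0.60937199 0.05038308 0.12334222] [-1.79836376e+02 -2.06695827e+01  7.85265772e-02] [ 27.    9.2 -43.1  26.1 -21.   40. ] [-0.23508729 -0.82729317 -0.5939276 ]
shift [-4.7 59.7  3.7] rot [-0.0033 -0.0117  0.0013]
shift [-5.3 59.9 53.7] rot [-0.0033 -0.0117  0.0013]
```

carry_out --deltas '[[0.35,[-4.7,30,0],[0,-0.01,0]],[0.35,[-4.7,59.8,3.7],[0,-0.01,0]],[0.35,[-4.7,59.8,3.7],[0,-0.01,0]],[0.35,[-4.7,59.8,3.7],[0,-0.01,0]],[0.35,[-5,59.8,30],[0,-0.01,0]],[0.35,[-5.3,59.8,53],[0,-0.01,0]],[0.35,[-5.3,59.8,53],[0,-0.01,0]],[0.35,[-5.3,59.8,53],[0,-0.01,0]]]' --squeeze 20

```text
time_s: 35.6
tcp_pos: [0.6216, -0.0107, 0.0701]
eef_rot: [-180.0, -19.9, 0.1]
contact_force: [0.0, 0.1, 0.5]
gripper_width: 0.0305
gripper_force: 0.0
```

```bash
python3 - <<'E'
from h import *
s=r.get_state();print(s["tcp_pos"],s["eef_rot"],s["contact_force"])
wpose("c",-20,.016)
E
```

```text
[ 0.62162865 -0.01067236  0.07014517] [-1.79991268e+02 -1.98597412e+01  1.01663281e-01] [0.00096499 0.12467364 0.51473947]
shift [ 2.1 -1.4 -0.2] rot [-0.0008  0.0024  0.0017]
```

carry_out --deltas '[[0.35,[1.5,-1,0],[0,0,0]],[0.05,[1.5,-1,0],[0,0,0]],[0.05,[1.5,-1,0],[0,0,0]],[0.05,[1.5,-1,0],[0,0,0]],[0.05,[1.5,-1,0],[0,0,0]],[0.05,[1.5,-1,0],[0,0,0]]]' --squeeze 20

```text
time_s: 36.2
tcp_pos: [0.6241, -0.0094, 0.0723]
eef_rot: [-179.9, -20.1, 0.1]
contact_force: [-3.3, -1.7, 6.2]
gripper_width: 0.0157
gripper_force: 20.0
```

carry_out --deltas '[[0.05,[2.2,0,0.2],[0,-0.1396,0]],[0.05,[4.4,0,0.6],[0,-0.2793,0]],[0.05,[6.5,0,1.4],[0,-0.4189,0]],[0.05,[8.5,0,2.4],[0,-0.5585,0]],[0.05,[10.3,0,3.7],[0,-0.698,0]],[0.05,[11.9,0,5.3],[0,-0.838,0]],[0.05,[13.3,0,7.1],[0,-0.977,0]],[0.05,[14.1,0,8.5],[0,-1.082,0]],[0.05,[14.8,0,10],[0,-1.187,0]],[0.05,[14.8,0,10],[0,-1.187,0]],[0.05,[14.8,0,10],[0,-1.187,0]]]'

```text
time_s: 37.3
tcp_pos: [0.6405, -0.0093, 0.0621]
eef_rot: [-179.9, 48.3, 0.1]
contact_force: [-4.5, -3.6, -15.0]
gripper_width: 0.0156
gripper_force: 20.0
```

carry_out --deltas '[[0.35,[0,0,0],[0,0,0]],[0.35,[0,0,0],[0,0,0]],[0.35,[0,0,0],[0,0,0]],[0.35,[0,0,-25],[0,0,0]],[0.35,[0,0,-50],[0,0,0]],[0.35,[0,0,-50],[0,0,0]],[0.35,[0,0,-50],[0,0,0]]]'

```text
time_s: 38.0
tcp_pos: [0.6785, -0.0091, 0.1016]
eef_rot: [-179.8, 47.9, 0.2]
contact_force: [1.3, -0.8, -0.1]
gripper_width: 0.0307
gripper_force: 0.0
```

```bash
python3 - <<'E'
from h import *
s=r.get_state();print(s["tcp_pos"],s["eef_rot"],s["joints"].round(1),s["contact_force"])
wpose("c",-20,.07)
E
```

```text
[ 0.67845027 -0.00912931  0.10160145] [-179.82432555   47.89226442    0.22792492] [  10.8   57.4   40.    -9.2 -119.7   78.2] [ 1.30278425 -0.81100578 -0.14942628]
shift [-64.2   0.   40.9] rot [-0.0017  1.1849  0.0023]
```

carry_out --deltas '[[0.35,[-64.2,0,40.9],[0,1.185,0]],[0.35,[-64.2,0,40.9],[0,1.185,0]],[0.35,[-64.2,0,40.9],[0,1.185,0]],[0.35,[-64.2,0,40.9],[0,1.185,0]],[0.35,[-64.2,0,40.9],[0,1.185,0]],[0.35,[-64.2,0,40.9],[0,1.185,0]],[0.35,[-64.2,0,40.9],[0,1.185,0]],[0.35,[-64.2,0,40.9],[0,1.185,0]],[0.35,[-64.2,0,40.9],[0,1.185,0]],[0.35,[-64.2,0,40.9],[0,1.185,0]]]'

```text
time_s: 39.0
tcp_pos: [0.5988, -0.0108, 0.1192]
eef_rot: [-180.0, -19.7, 0.1]
contact_force: [0.3, -0.2, 0.2]
gripper_width: 0.0307
gripper_force: 0.0
```

```bash
python3 - <<'E'
from h import *
s=r.get_state();print(s["tcp_pos"],s["eef_rot"],s["contact_force"])
wpose("c",-20,.016)
E
```

```text
[ 0.59881364 -0.01081804  0.11921306] [-1.79952687e+02 -1.97471389e+01  1.49510531e-01] [ 0.32644927 -0.16728898  0.19222837]
shift [ 7.  -1.4 53.7] rot [-0.0017  0.0044  0.0025]
```

carry_out --deltas '[[0.35,[7,-1.3,5],[0,0,0]],[0.35,[7,-1.3,30],[0,0,0]],[0.35,[7,-1.3,53],[0,0,0]],[0.35,[7,-1.3,53],[0,0,0]],[0.35,[7,-1.3,53],[0,0,0]],[0.05,[7,-1.3,53],[0,0,0]],[0.05,[7,-1.3,53],[0,0,0]],[0.05,[7,-1.3,53],[0,0,0]],[0.05,[7,-1.3,53],[0,0,0]],[0.05,[7,-1.3,53],[0,0,0]]]' --squeeze 20

```text
time_s: 40.0
tcp_pos: [0.6298, -0.0092, 0.0747]
eef_rot: [-180.0, -19.9, -0.0]
contact_force: [3.2, -8.0, 0.7]
gripper_width: 0.0159
gripper_force: 20.0
```

carry_out --deltas '[[0.05,[2.2,0,0.2],[0,-0.1396,0]],[0.05,[4.4,0,0.6],[0,-0.2793,0]],[0.05,[6.5,0,1.4],[0,-0.4189,0]],[0.05,[8.5,0,2.4],[0,-0.5585,0]],[0.05,[10.3,0,3.7],[0,-0.698,0]],[0.05,[11.3,0,4.6],[0,-0.782,0]],[0.05,[11.3,0,4.6],[0,-0.782,0]],[0.05,[11.3,0,4.6],[0,-0.782,0]]]'

```text
time_s: 40.8
tcp_pos: [0.6401, -0.0092, 0.0681]
eef_rot: [-180.0, 25.3, 0.0]
contact_force: [-4.0, -8.5, -18.5]
gripper_width: 0.0157
gripper_force: 20.0
```

carry_out --deltas '[[0.35,[0,0,0],[0,0,0]],[0.35,[0,0,0],[0,0,0]],[0.35,[0,0,0],[0,0,0]],[0.35,[0,0,-25],[0,0,0]],[0.35,[0,0,-60],[0,0,0]],[0.35,[0,0,-110],[0,0,0]],[0.35,[0,0,-110],[0,0,0]]]'

```text
time_s: 41.5
tcp_pos: [0.6926, -0.0081, 0.1808]
eef_rot: [-179.9, 24.1, 0.2]
contact_force: [1.1, 0.2, 1.6]
gripper_width: 0.0307
gripper_force: 0.0
```

```bash
python3 - <<'E'
from h import *
s=r.get_state();print(s["tcp_pos"],s["eef_rot"],s["joints"].round(1),s["contact_force"])
t=np.radians(35);c,q=np.cos(t),np.sin(t)
go([.629,.017,.19],Ro.from_matrix(np.array([[0,-c,-q],[-1,0,0],[0,q,-c]]).T))
E
```

```text
[ 0.69264266 -0.00807135  0.18079952] [-179.89535098   24.14672286    0.21316999] [ 12.5  39.5  24.4  -5.1 -98.5  78. ] [1.05644445 0.21725287 1.59073878]
shift [-61.8 -25.3  17.6] rot [ 0.7765 -0.1473  1.371 ]
```

carry_out --deltas '[[0.35,[-61.8,-25.3,17.6],[0.7765,-0.1473,1.371]],[0.35,[-61.8,-25.3,17.6],[0.7765,-0.1473,1.371]],[0.35,[-61.8,-25.3,17.6],[0.7765,-0.1473,1.371]],[0.35,[-61.8,-25.3,17.6],[0.7765,-0.1473,1.371]],[0.35,[-61.8,-25.3,17.6],[0.7765,-0.1473,1.371]],[0.35,[-61.8,-25.3,17.6],[0.7765,-0.1473,1.371]],[0.35,[-61.8,-25.3,17.6],[0.7765,-0.1473,1.371]],[0.35,[-61.8,-25.3,17.6],[0.7765,-0.1473,1.371]],[0.35,[-61.8,-25.3,17.6],[0.7765,-0.1473,1.371]],[0.35,[-61.8,-25.3,17.6],[0.7765,-0.1473,1.371]],[0.35,[-61.8,-25.3,17.6],[0.7765,-0.1473,1.371]],[0.35,[-61.8,-25.3,17.6],[0.7765,-0.1473,1.371]]]'

```text
time_s: 42.7
tcp_pos: [0.624, 0.0168, 0.1852]
eef_rot: [179.3, 35.0, -90.6]
contact_force: [0.7, 1.0, 0.6]
gripper_width: 0.0303
gripper_force: 0.0
```

carry_out --deltas '[[0.35,[0,0,0],[0,0,0]],[0.35,[0,0,0],[0,0,0]],[0.35,[0,0,0],[0,0,0]]]'

```text
time_s: 43.0
tcp_pos: [0.6248, 0.0175, 0.1827]
eef_rot: [179.0, 35.0, -90.5]
contact_force: [-0.8, -0.8, -0.3]
gripper_width: 0.0306
gripper_force: 0.0
```

```bash
python3 - <<'E'
from h import *
s=r.get_state();print(s["tcp_pos"],s["eef_rot"])
p,d,K,V=shot("wrist","w14")
f=np.hstack([faceview(p,K,V,k) for k in "abc"])
G=cv2.cvtColor(f,cv2.COLOR_BGR2GRAY)
for i,k in enumerate("abc"):
    t=np.arange(10,200,1);v=np.array([np.median([G[int(144-R*4*np.sin(np.radians(a))),int(288*i+144-R*4*np.cos(np.radians(a)))] for R in range(13,28)]) for a in t])
    w=np.clip(v-165,0,None);print(k,t[w>0],(w*t).sum()/max(w.sum(),1))
b=cv2.resize(cv2.imread("pics/w14.png")[:260],(768,312))
cv2.imwrite("pics/w14c.png",np.vstack([cv2.resize(f,(768,256)),b]))
E
```

```text
[0.62479154 0.01749068 0.18267652] [179.04423084  34.966777   -90.50915525]
a [101 102 103 104 105 106 107 108 109 110 111 112 113 114 115 116 117] 109.29360967184802
b [55 56 57 58 59 60 61 62 63 64 65 66 67 68 69] 61.62473794549266
c [122 123 124 125 126 127 128 129 130 131 132 133 134 135 136 137 138 139] 130.3963782696177
```

View pics/w14c.png

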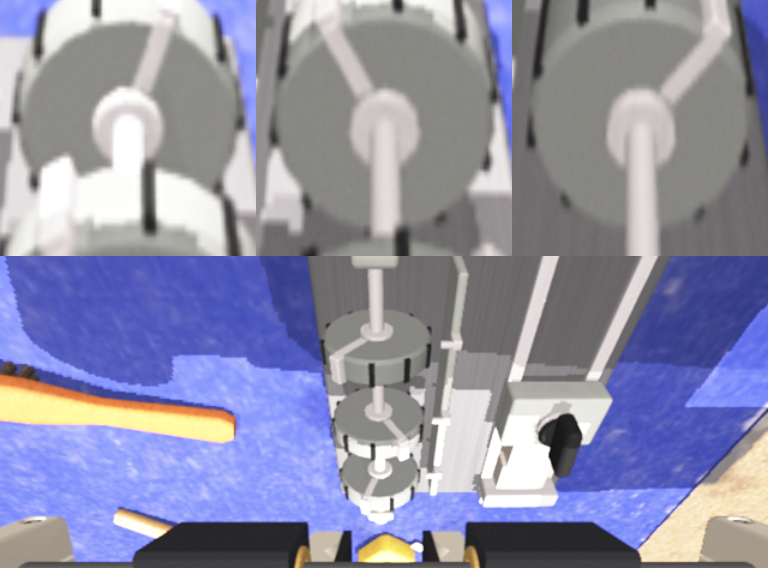

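The unrolled view reads a ≈ 109° (want 108°), b ≈ 61° (want 36°) and c ≈ 131° (want 144°). I'll measure the strip directions independently of the hub estimate.

```bash
cat >> h.py <<'E'
def strip(p,K,V,k,a0):
    G=cv2.cvtColor(faceview(p,K,V,k),cv2.COLOR_BGR2GRAY);v,u=np.mgrid[:288,:288];x=(u-144)/4;z=(144-v)/4
    R=np.hypot(x,z);A=np.degrees(np.arctan2(z,-x))%360
    m=(G>165)&(R>13)&(R<26)&(abs((A-a0+180)%360-180)<20)
    l=cv2.fitLine(np.stack([-x[m],z[m]],1).astype(np.float32),cv2.DIST_HUBER,0,.01,.01).ravel()
    a=np.degrees(np.arctan2(l[1],l[0]))%360
    if abs((a-a0+180)%360-180)>90:a=(a+180)%360
    return round(a,1)
E
python3 - <<'E'
from h import *
p,d,K,V=load("w12");print([strip(p,K,V,k,a) for k,a in (("a",59),("b",201),("c",31))])
p,d,K,V=load("w14");print([strip(p,K,V,k,a) for k,a in (("a",109),("b",61),("c",130))])
s=r.get_state();print(s["tcp_pos"],s["eef_rot"])
wpose("b",20,.08);wpose("b",20,.016)
E
```

```text
[np.float32(58.9), np.float32(204.9), np.float32(24.6)]
[np.float32(110.1), np.float32(61.2), np.float32(131.7)]
[0.62477344 0.01746835 0.18253503] [179.0259549   34.96643281 -90.53603681]
shift [  3.6 -32.3  59.6] rot [-0.7169  0.2161 -1.4018]
shift [ 38.2 -11.3 109.1] rot [-0.7169  0.2161 -1.4018]
```

carry_out --deltas '[[0.35,[3.6,-32.3,59.6],[-0.7169,0.2161,-1.4018]],[0.35,[3.6,-32.3,59.6],[-0.7169,0.2161,-1.4018]],[0.35,[3.6,-32.3,59.6],[-0.7169,0.2161,-1.4018]],[0.35,[3.6,-32.3,59.6],[-0.7169,0.2161,-1.4018]],[0.35,[3.6,-32.3,59.6],[-0.7169,0.2161,-1.4018]],[0.35,[3.6,-32.3,59.6],[-0.7169,0.2161,-1.4018]],[0.35,[3.6,-32.3,59.6],[-0.7169,0.2161,-1.4018]],[0.35,[3.6,-32.3,59.6],[-0.7169,0.2161,-1.4018]],[0.35,[3.6,-32.3,59.6],[-0.7169,0.2161,-1.4018]],[0.35,[3.6,-32.3,59.6],[-0.7169,0.2161,-1.4018]],[0.35,[3.6,-32.3,59.6],[-0.7169,0.2161,-1.4018]],[0.35,[3.6,-32.3,59.6],[-0.7169,0.2161,-1.4018]]]'

```text
time_s: 44.25
tcp_pos: [0.6558, 0.0501, 0.1308]
eef_rot: [180.0, 20.1, 0.2]
contact_force: [-0.4, -0.3, 0.1]
gripper_width: 0.0304
gripper_force: 0.0
```

carry_out --deltas '[[0.35,[0,0,0],[0,0,0]],[0.35,[0,0,0],[0,0,0]],[0.35,[0,0,0],[0,0,0]]]'

```text
time_s: 44.55
tcp_pos: [0.6564, 0.0475, 0.1314]
eef_rot: [-180.0, 20.0, -0.2]
contact_force: [0.7, 0.3, -0.2]
gripper_width: 0.0305
gripper_force: 0.0
```

```bash
python3 - <<'E'
from h import *
s=r.get_state();print(s["tcp_pos"],s["eef_rot"])
wpose("b",20,.015)
E
```

```text
[0.65635777 0.04749336 0.13139379] [-179.98008643   19.9992737    -0.22377495]
shift [ 0.1 -1.1 65.2] rot [-0.0017 -0.     -0.0037]
```

carry_out --deltas '[[0.35,[0.1,-1,30],[0,0,0]],[0.35,[0.1,-1,65],[0,0,0]],[0.35,[0.1,-1,65],[0,0,0]],[0.35,[0.1,-1,65],[0,0,0]],[0.05,[0.1,-1,65],[0,0,0]],[0.05,[0.1,-1,65],[0,0,0]],[0.05,[0.1,-1,65],[0,0,0]],[0.05,[0.1,-1,65],[0,0,0]],[0.05,[0.1,-1,65],[0,0,0]]]' --squeeze 30

```text
time_s: 45.45
tcp_pos: [0.6354, 0.0487, 0.0719]
eef_rot: [180.0, 19.8, -0.1]
contact_force: [2.5, -3.3, 6.2]
gripper_width: 0.0154
gripper_force: 30.0
```

carry_out --deltas '[[0.05,[-2.2,0,0.2],[0,0.1396,0]],[0.05,[-4.4,0,0.6],[0,0.2793,0]],[0.05,[-5.7,0,1.1],[0,0.367,0]],[0.05,[-6.8,0,1.5],[0,0.436,0]],[0.05,[-6.8,0,1.5],[0,0.436,0]],[0.05,[-6.8,0,1.5],[0,0.436,0]]]'

```text
time_s: 46.05
tcp_pos: [0.6264, 0.0487, 0.0707]
eef_rot: [180.0, -5.0, -0.1]
contact_force: [3.4, -4.5, -6.0]
gripper_width: 0.0156
gripper_force: 30.0
```

carry_out --deltas '[[0.35,[0,0,0],[0,0,0]],[0.35,[0,0,0],[0,0,0]],[0.35,[0,0,0],[0,0,0]],[0.35,[0,0,-25],[0,0,0]],[0.35,[0,0,-60],[0,0,0]],[0.35,[0,30,-60],[0,0,0]],[0.35,[0,58,-60],[0,0,0]],[0.35,[0,58,-60],[0,0,0]],[0.35,[0,58,-60],[0,0,0]]]'

```text
time_s: 46.95
tcp_pos: [0.6219, -0.0091, 0.1312]
eef_rot: [-180.0, -5.0, -0.2]
contact_force: [0.0, 1.1, 0.3]
gripper_width: 0.0306
gripper_force: 0.0
```

```bash
python3 - <<'E'
from h import *
s=r.get_state();print(s["tcp_pos"],s["eef_rot"])
wpose("c",-8,.070);wpose("c",-8,.015)
E
```

```text
[ 0.62189413 -0.00905802  0.1312049 ] [-1.79974378e+02 -5.00914556e+00 -1.66071979e-01]
shift [-3.1  0.3  5.6] rot [-0.0001  0.0522 -0.0029]
shift [-0.3  0.3 60.6] rot [-0.0001  0.0522 -0.0029]
```

carry_out --deltas '[[0.35,[-2,0.3,30],[0,0.052,0]],[0.35,[-0.3,0.3,60.6],[0,0.052,0]],[0.35,[-0.3,0.3,60.6],[0,0.052,0]],[0.35,[-0.3,0.3,60.6],[0,0.052,0]],[0.05,[-0.3,0.3,60.6],[0,0.052,0]],[0.05,[-0.3,0.3,60.6],[0,0.052,0]],[0.05,[-0.3,0.3,60.6],[0,0.052,0]],[0.05,[-0.3,0.3,60.6],[0,0.052,0]],[0.05,[-0.3,0.3,60.6],[0,0.052,0]]]' --squeeze 30

```text
time_s: 47.85
tcp_pos: [0.6277, -0.0093, 0.0721]
eef_rot: [-180.0, -8.1, -0.1]
contact_force: [-0.8, -4.4, 6.1]
gripper_width: 0.0158
gripper_force: 30.0
```

carry_out --deltas '[[0.05,[1.6,0,0.1],[0,-0.11,0]],[0.05,[3.3,0,0.4],[0,-0.218,0]],[0.05,[3.3,0,0.4],[0,-0.218,0]],[0.05,[3.3,0,0.4],[0,-0.218,0]]]'

```text
time_s: 48.25
tcp_pos: [0.6305, -0.0094, 0.0713]
eef_rot: [180.0, 4.6, -0.1]
contact_force: [-0.9, -2.6, 5.7]
gripper_width: 0.0157
gripper_force: 30.0
```

carry_out --deltas '[[0.35,[0,0,0],[0,0,0]],[0.35,[0,0,0],[0,0,0]],[0.35,[0,0,0],[0,0,0]],[0.35,[0,0,-25],[0,0,0]],[0.35,[0,0,-60],[0,0,0]],[0.35,[0,0,-110],[0,0,0]],[0.35,[0,0,-110],[0,0,0]]]'

```text
time_s: 48.95
tcp_pos: [0.643, -0.0088, 0.1879]
eef_rot: [-179.9, 3.8, -0.0]
contact_force: [0.4, -0.5, -0.6]
gripper_width: 0.0309
gripper_force: 0.0
```

```bash
python3 - <<'E'
from h import *
s=r.get_state();print(s["tcp_pos"],s["eef_rot"])
t=np.radians(35);c,q=np.cos(t),np.sin(t)
go([.629,.017,.19],Ro.from_matrix(np.array([[0,-c,-q],[-1,0,0],[0,q,-c]]).T))
E
```

```text
[ 0.64296117 -0.00875663  0.18792248] [-1.79944302e+02  3.83598134e+00 -1.50264477e-02]
shift [-14.1 -25.8  -1.1] rot [ 0.5267 -0.4255  1.4964]
```

carry_out --deltas '[[0.35,[-14.1,-25.8,-1.1],[0.5267,-0.4255,1.4964]],[0.35,[-14.1,-25.8,-1.1],[0.5267,-0.4255,1.4964]],[0.35,[-14.1,-25.8,-1.1],[0.5267,-0.4255,1.4964]],[0.35,[-14.1,-25.8,-1.1],[0.5267,-0.4255,1.4964]],[0.35,[-14.1,-25.8,-1.1],[0.5267,-0.4255,1.4964]],[0.35,[-14.1,-25.8,-1.1],[0.5267,-0.4255,1.4964]],[0.35,[-14.1,-25.8,-1.1],[0.5267,-0.4255,1.4964]],[0.35,[-14.1,-25.8,-1.1],[0.5267,-0.4255,1.4964]],[0.35,[-14.1,-25.8,-1.1],[0.5267,-0.4255,1.4964]],[0.35,[-14.1,-25.8,-1.1],[0.5267,-0.4255,1.4964]],[0.35,[-14.1,-25.8,-1.1],[0.5267,-0.4255,1.4964]],[0.35,[-14.1,-25.8,-1.1],[0.5267,-0.4255,1.4964]]]'

```text
time_s: 50.15
tcp_pos: [0.6241, 0.0157, 0.1822]
eef_rot: [179.1, 35.0, -90.9]
contact_force: [1.0, -0.2, -0.2]
gripper_width: 0.0309
gripper_force: 0.0
```

carry_out --deltas '[[0.35,[0,0,0],[0,0,0]],[0.35,[0,0,0],[0,0,0]],[0.35,[0,0,0],[0,0,0]]]'

```text
time_s: 50.45
tcp_pos: [0.6251, 0.0173, 0.1826]
eef_rot: [179.2, 34.9, -90.4]
contact_force: [-0.6, -0.4, -0.9]
gripper_width: 0.0304
gripper_force: 0.0
```

```bash
python3 - <<'E'
from h import *
s=r.get_state();print(s["tcp_pos"],s["eef_rot"])
p,d,K,V=shot("wrist","w15")
print([strip(p,K,V,k,a) for k,a in (("a",109),("b",36),("c",143))])
f=np.hstack([faceview(p,K,V,k) for k in "abc"])
b=cv2.resize(cv2.imread("pics/w15.png")[:260],(768,312))
cv2.imwrite("pics/w15c.png",np.vstack([cv2.resize(f,(768,256)),b]))
W=cloud(d,K,V)
m=(abs(W[...,0]-.50)<.012)&(W[...,1]>.05)&(W[...,1]<.165)&(W[...,2]<.06)
q=W[m];k2=np.round(q[:,1]*1000).astype(int)
print([(k,round(float(np.median(q[k2==k,2]))*1000)) for k in range(60,165) if (k2==k).any()])
E
```

```text
[0.62511636 0.01734584 0.18255733] [179.21699255  34.91695452 -90.38152175]
[np.float32(109.5), np.float32(33.7), np.float32(143.2)]
[(60, 53), (61, 47), (62, 56), (63, 50), (64, 54), (65, 56), (66, 54), (67, 55), (68, 56), (69, 53), (70, 47), (71, 56), (72, 56), (73, 50), (74, 50), (75, 45), (76, 44), (77, 44), (78, 44), (79, 44), (80, 44), (81, 44), (82, 44), (83, 44), (84, 44), (85, 44), (86, 44), (87, 43), (88, 42), (97, 33), (98, 33), (99, 33), (100, 32), (101, 32), (102, 33), (103, 32), (104, 33), (105, 33), (106, 33), (107, 32), (108, 32), (109, 33), (110, 32), (111, 33), (112, 33), (113, 32), (114, 33), (115, 33), (116, 32), (117, 33), (118, 33), (119, 32), (120, 33), (121, 32), (122, 32), (123, 32), (124, 32), (125, 32), (126, 33), (127, 32), (128, 33), (129, 33), (130, 32), (131, 33), (132, 33), (133, 33), (134, 33), (135, 32), (136, 33), (137, 32), (138, 32), (139, 33), (140, 32), (141, 33), (142, 32), (143, 32), (144, 33), (145, 32), (146, 33), (147, 32), (148, 33), (149, 33), (150, 32), (151, 33), (152, 32), (153, 35), (154, 37), (155, 39), (156, 42), (157, 43), (158, 42), (159, 43), (160, 42), (161, 43), (162, 42), (163, 43), (164, 43)]
```

View pics/w15c.png

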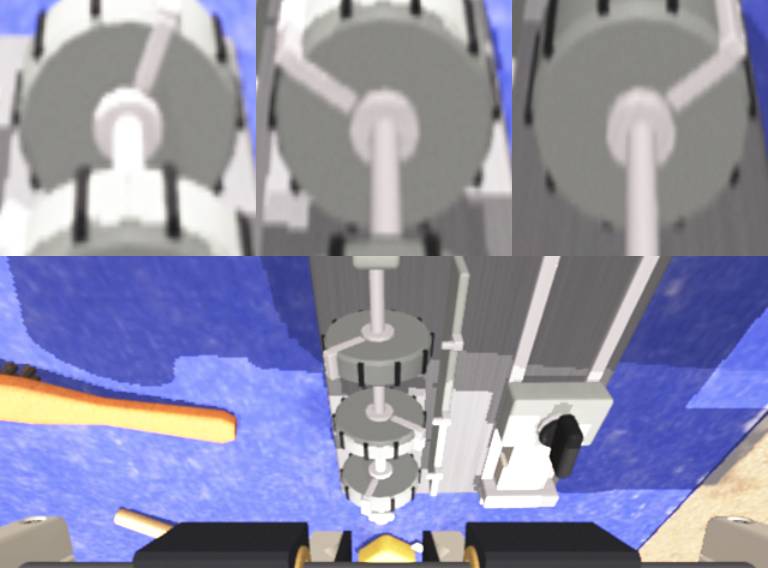

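The wheels read 109.5°, 33.7° and 143.2°, against targets of 108°, 36° and 144°; the tolerance is ±8.6°. The row is tight on the fence and the knob is at its stop. Nothing is touching the arm, so I'm handing in.

```bash
python3 -c "
from plant import r
print(r.close_job())"
```

```text
the job is handed in; nothing more can be done
None
```

I handed in the job at about 50 s: both steel blocks present are in the channel against the fence, the carriage is backed off about 3 mm, the clamp is at its stop, and by camera the wheels read 3-1-4, each within 3° of its digit; the hand-in returned no verdict.

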